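# Run a painting panel out over the end of its stand and hold it there

## Robot

A 6-joint arm with a two-finger parallel gripper is mounted at the origin on the work surface. World frame = base frame: x ahead of the robot, y to its left, z up, the work surface at z = 0. Lengths are in m, angles in rad, forces in N, time in s.
With the tool pointing down it reaches from about 0.35 to 0.85 m from the base axis. Payload 8.1 kg.
Tool frame: the origin (TCP) lies midway between the tips of the shut fingers; the grasp point (between the pads) lies 19 mm behind it; z points along the fingers, y is the direction in which the jaws open and shut (so a half turn about z gives the same grasp; the last joint's range is limited). The gripper opens to 93 mm and grips with 3 to 60 N. Pads are 15 mm wide; open, the fingers measure 128 mm over their backs; the gripper's body (75 mm by 188 mm) begins 65 mm behind the grasp point.
Start: joints at [1.2, 0.13, 1.488, -0, 1.523, -0.085], TCP at [0.169, 0.576, 0.183] pointing down, gripper open.
Joint ranges: [-2.96, 2.96], [-0.89, 2.26], [0.02, 2.5], [-1.34, 4.48], [0, 2.73], [-2.66, 2.66]. Speed limits (rad/s): [2.39, 2.39, 2.79, 3.14, 3.14, 3.14].

## Interface

Orientations are given as a rotation vector (axis times angle).
In Python, from plant import robot, optics, ticket gives the robot as it stands.
- The arm moves only by the tool send_rows, never from a script. Its argument "targets" is a list of rows, each a list of 3 entries, a list of its own where there are three numbers: the opening, from -1 (shut) to 1 (fully open), then the shift along the tool's x, y, z in mm, then the turn about the tool's z in rad. A call has 1 to 12 rows; each row shifts and turns the commanded pose from where the row before left it, along the tool's axes as they then stand; what a row does not reach is not made up. A row lasts 1/10 s, in which the tool goes at most 50 mm and 8.59 degrees, less where a joint would pass 70% of its speed; a pose out of reach is approached as far as the arm can. A call with a gripper value outside its range is refused whole. The fingers move at their own pace and stop on an object; "newtons" is the grip in N (left out, the last holds). Time passes only in rows, so rows that do not move let the fingers close. It gives the time, the measured TCP pose, the force and the opening at its end, in the units of the state.
- robot.read_state(): the state, without advancing time (a new reading comes with each control period).
- optics.read_camera(name): name is "scene" or "top"; returns a dict with "color" (480x640x3 uint8, red, green, blue), "K" (3x3 intrinsics, pixels), "position" and "orientation" of the camera in the world. Camera axes: x right, y up, looking along -z (the intrinsics and any distortion apply to the point x, -y, -z); pixel columns grow to the right and rows downward; lengths in m; the calibration is good to about 2 mm. A picture is of the moment at which its call begins. There is no depth.
- ticket.close_job(): hands the job in, once; it reports no verdict.
Trained networks look in the newest picture that a camera, given by its name, has taken for a name from the list of things; names that differ only in an ending like _2 or _b are one class to them, and where a whole thing is asked for, a point or a joint stands for the part that bears it (a point fixed in the world has none). Each returns a list of dicts, best first, with "confidence" (0 to 1); they miss things now and then, are a little off and sometimes report something else, mostly with a low value. They report only what shows in the picture. A call takes as long as a camera call. They do not tell look-alikes from the thing itself.
- optics.cut_out(camera, name): "region" (480x640 bool, what is visible of it) and "point" ([column, row] in pixels, amid what is visible of it).
The state is a dict: "t": time; "q": joint angles; "dq": joint speeds; "joint_torque": joint torques, N m; "tool_pos": TCP position; "orientation": TCP orientation; "force": force on the tool from outside, world axes, zero at the start; "wrist_torque": the same for the moment, N m; "opening": finger opening in m.
Only numpy, scipy, OpenCV 4.12 (cv2) and the standard library are available. Lean on these libraries where they do the work, as an engineer would, in place of code of your own. Each camera call takes 0.05 s, during which the arm holds its last target.

## Task

Use the mallet to knock the stop pin of the low stand down flush with the deck (do not push the pin with the gripper), then put the mallet back down on the table, released and clear of the stand and of the panel's path. Then slide the panel straight out over the pin, lying flat on its two runners, until its leading edge is level with the gauge's pointer, so that its far edge can be painted; more than half of it then hangs over the end and it would tip, so finish while still holding its rear end, the panel level on the runners and resting on nothing but the stand. Leave the other things on the table where they are.

Things in the scene. Friction and masses are not known exactly. Their poses are not given: they have to be found in the camera images.
- stand: Low plywood stand fixed to the table, 160 (x) x 320 (y) mm, deck top 60 mm above the table. Two wooden runners along its y axis (12 mm wide, 8 mm high, centred at x = -55 and +55 mm) carry the panel, their tops 68 mm above the table. Origin: under its centre, on the table surface. The panel slides out along the stand's -y axis (to the right as seen from the robot), over the end at y = -160 mm.
- pin (a joint): Travel of the stop pin, an upright 18 mm steel pin on the stand's centreline 30 mm inside its outer end (x = 0, y = -130 mm in the stand's frame), between the runners and ahead of the panel. 0: stands 20 mm above the deck and blocks the panel; 0.020: flush with the deck, the end of its travel. Lightly sprung and gripped by friction: it moves down under about 6 N and stays where it is driven. It may start up to 3 mm down.
- pin_top (a point): Centre of the top face of the stop pin; moves with it.
- panel_lead (a point): White-primed wooden painting panel, 140 (x) x 200 (y) x 10 mm thick, about 0.4 kg, lying flat on the stand's runners, its back upward. This point: middle of its leading edge (its -y edge), half-way through the thickness; 5 mm above its underside. Axes: those of the panel, x across, y from the leading to the rear edge, z up.
- panel_batten (a point): Centre of the panel's batten, a wooden bar glued across the top of the panel near its rear edge: 110 mm long (x), 18 mm wide (y), 30 mm high, standing on the panel's top face. It lies 180 mm behind the leading edge (+y), with its centre 15 mm above the panel's top face. A grip for sliding and holding. Same axes as the panel.
- gauge: Gauge fixed to the table beyond the outer end of the stand, on the far side of the panel's path (the stand's +x side), turned as the stand is: a 50 x 60 x 12 mm steel foot, a dark wooden post 92 mm high, and a level pointer of the same wood, 5 mm wide, 6 mm high, that points along -x towards the path at the panel's height. Origin: under the post, on the table surface. The pointer's centreline is at y = 0 in this frame.
- gauge_tip (a point): Tip of the gauge's pointer, 50 mm from the post, 76 mm above the table, on the pointer's centreline. The panel's leading edge must come level with it along the stand's y axis. 130 to 155 mm of the panel then overhang. The tip stands clear of the panel's side by about 13 mm; the panel passes beside it.
- mallet: Mallet with a black rubber head, 50 (x) x 44 (y) x 70 mm high, standing on its lower striking face, with a level wooden handle. About 0.32 kg. Origin: centre of the lower striking face. x axis: from the handle towards the head. The handle runs along -x from the head to 160 mm from the origin, 22 mm wide and 22 mm high, its centreline 40 mm above the lower face.
- mallet_handle (a point): Point on the centreline of the mallet's handle 55 mm behind the middle of the head (-x), 40 mm above the lower face: a good place to grip. Axes of the mallet.
- tape: Bystander: roll of masking tape lying flat, 84 mm across, 24 mm high. Origin: centre of its underside.
- jar: Bystander: small amber paint jar with a white lid, 58 mm across, 60 mm high. Origin: centre of its underside.
- bottle: Bystander: clear bottle with a white cap, 64 mm across, 170 mm high. Origin: centre of its underside.
- brushpot: Bystander: metal pot of brushes, 90 mm across, 120 mm high, brushes to about 280 mm. Origin: centre of its underside.
- tin: Bystander: tin with a paper label, 80 mm across, 75 mm high. Origin: centre of its underside.
- knife: Bystander: flat scraper, 150 mm long, lying on the table. Origin: centre of its underside.
Things that resemble listed ones, but are neither listed nor needed, are in the scene too. What is shaped like the part that bears panel_lead but green is not meant. Leave any turquoise look-alike of the mallet alone.

How it is judged:
By the outcome, as a careful person would: the job done as asked, in the order asked, and still so for the second after the job is handed in, while the arm keeps its last pose, push and grip.
It also fails if it takes over 64 s, if anything falls off the work surface, if the arm or the gripper's body presses on something with over 40 N, if the wrist force passes 120 N, or if a joint passes its speed limit or range.

## Working session

There is one attempt and no reset: what is moved stays moved. The work goes in short steps, Python scripts to look and compute and a tool call to move; the robot and the scene stay as the last step left them, time stands still between calls to the robot, and variables do not carry over. Pictures are saved under pics/ and viewed, and the job is handed in when it is done.

Besides the shell and the picture viewer there is one more tool, called after "Call:" as name(argument=value, ...), one argument or row to a line, values as JSON. send_rows: Moves the arm, as the interface text tells. Its arguments: {"type":"object","properties":{"targets":{"type":"array","items":{"type":"array"}},"newtons":{"type":"number"}},"required":["targets"]}

```bash
ls; mkdir -p pics; python3 - <<'E'
from plant import robot, optics, ticket
import cv2
print(robot.read_state())
for c in ("scene","top"):
    r=optics.read_camera(c); cv2.imwrite(f"pics/{c}0.png",r["color"][:,:,::-1]); print(c,{k:v for k,v in r.items() if k!="color"})
E
```

```text
pics
{'t': 0.0, 'q': array([ 1.19959966e+00,  1.31149125e-01,  1.48927446e+00, -2.63337794e-05,
        1.52302762e+00, -8.53824811e-02]), 'dq': array([ 2.23897208e-04, -1.22144326e-03,  1.26637668e-03,  1.05411514e-03,
        8.92760715e-04, -4.80445747e-05]), 'joint_torque': array([ 1.72990018e-03, -5.59855092e+01, -4.91744757e+01,  7.68740731e-02,
        3.54268891e-02, -1.62274505e-04]), 'tool_pos': array([0.16890692, 0.57506127, 0.18209737]), 'orientation': array([-4.47370874e-01, -3.10917576e+00,  2.85265915e-03]), 'force': array([-0.22857641,  0.89691539,  0.13716505]), 'wrist_torque': array([-0.02751879, -0.01887231,  0.0208875 ]), 'opening': 0.09295297002051302}
scene {'K': array([[442.86943585,   0.        , 321.28097282],
       [  0.        , 442.86943585, 243.02602299],
       [  0.        ,   0.        ,   1.        ]]), 'position': array([0.9702188 , 0.44744555, 0.91943161]), 'orientation': array([0.31291412, 0.77174849, 2.21522076])}
top {'K': array([[588.66906972,   0.        , 313.52895943],
       [  0.        , 588.66906972, 244.39769828],
       [  0.        ,   0.        ,   1.        ]]), 'position': array([ 0.27285741, -0.0431208 ,  1.72789354]), 'orientation': array([ 0.12317157, -0.10043035, -1.5690743 ])}
```

View pics/scene0.png

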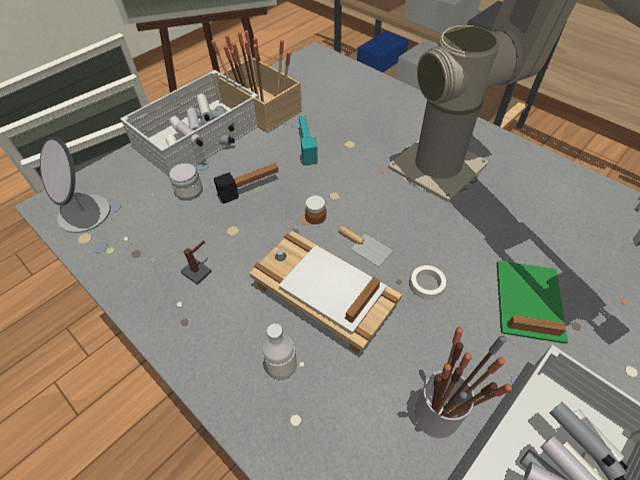

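View pics/top0.png

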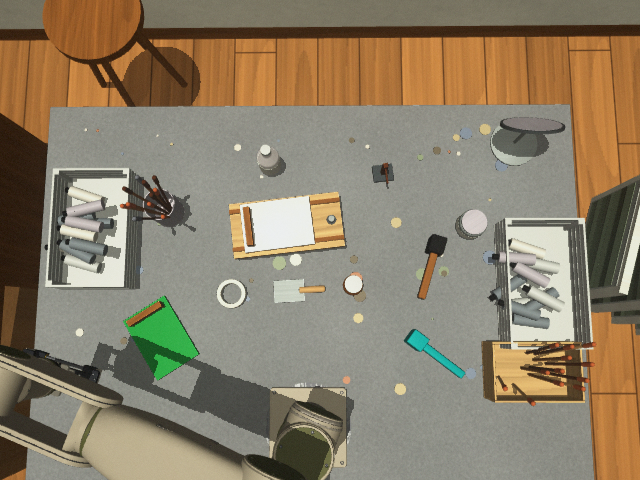

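The mallet with the black head is at scene (225,187) / top (436,244); its turquoise look-alike is at scene (307,140) / top (432,352). The white panel on the stand is at top (275,222); the green look-alike is at top (160,340). The descriptions fit the black-headed mallet and the white panel, so I'll measure those and confirm them in crops.

```bash
cat > h.py <<'E'
import numpy as np, cv2
from scipy.spatial.transform import Rotation as R
from plant import robot, optics, ticket
def cam(name):
    r=optics.read_camera(name); r["R"]=R.from_rotvec(r["orientation"]).as_matrix(); r["name"]=name; return r
def proj(c,P):
    p=(np.atleast_2d(P)-c["position"])@c["R"]; p=p*[1,-1,-1]; u=p@c["K"].T; return u[:,:2]/u[:,2:]
def ray(c,uv,z):
    uv=np.atleast_2d(uv); d=np.c_[uv,np.ones(len(uv))]@np.linalg.inv(c["K"]).T*[1,-1,-1]; d=d@c["R"].T
    return c["position"]+d*((z-c["position"][2])/d[:,2])[:,None]
def crop(c,x0,y0,x1,y1,f,fn): cv2.imwrite(fn,cv2.resize(c["color"][y0:y1,x0:x1,::-1],None,fx=f,fy=f,interpolation=cv2.INTER_CUBIC))
E
python3 - <<'E'
from h import *
C={n:cam(n) for n in("scene","top")}
Z=dict(mallet=.05,mallet_handle=.04,pin_top=.08,gauge_tip=.076,panel_lead=.073,panel_batten=.108,stand=.06,tape=.012,jar=.03,bottle=.08,tin=.04,knife=0,brushpot=.06)
for k,z in Z.items():
  for n in C:
    for d in optics.cut_out(n,k)[:3]:
        print(k,n,round(d["confidence"],2),np.round(d["point"],1),int(d["region"].sum()),ray(C[n],d["point"],z)[0][:2].round(3))
crop(C["top"],220,130,480,310,3,"pics/a.png")
crop(C["scene"],160,140,420,360,3,"pics/b.png")
E
```

```text
mallet scene 0.77 [232.8 182. ] 948 [ 0.493 -0.36 ]
mallet scene 0.65 [280.9 352.3] 1475 [0.753 0.108]
mallet scene 0.58 [306.8 143.4] 607 [ 0.235 -0.322]
mallet top 0.77 [428.3 253.9] 744 [ 0.485 -0.348]
mallet top 0.6 [425.7 351.3] 713 [ 0.21  -0.333]
mallet top 0.51 [472.7 224.3] 744 [ 0.571 -0.478]
mallet_handle scene 0.94 [238.3 181.2] 921 [ 0.475 -0.36 ]
mallet_handle scene 0.76 [303.4 145.2] 600 [ 0.239 -0.333]
mallet_handle top 0.63 [429.5 347.7] 832 [ 0.22  -0.345]
mallet_handle top 0.57 [431.5 255.8] 644 [ 0.481 -0.359]
mallet_handle top 0.4 [269.6 160.1] 591 [0.767 0.111]
gauge_tip scene 0.73 [192.6 268. ] 637 [ 0.755 -0.184]
gauge_tip top 0.77 [384.6 177.4] 339 [ 0.704 -0.224]
panel_lead scene 0.75 [334.  286.6] 4904 [0.568 0.091]
panel_lead scene 0.57 [529.2 303.5] 4574 [0.313 0.432]
panel_lead top 0.92 [160.3 337.1] 3344 [0.25  0.408]
panel_lead top 0.77 [279.1 224.5] 3387 [0.568 0.079]
panel_batten scene 0.95 [531.  300.1] 4611 [0.33  0.432]
panel_batten scene 0.92 [333.3 285.7] 4896 [0.584 0.103]
panel_batten scene 0.42 [279.7 255.5] 57 [ 0.607 -0.042]
panel_batten to
[... 324 characters left out ...]
.406 -0.129]
jar scene 0.47 [455.7 393. ] 5014 [0.569 0.421]
jar top 0.83 [352.7 284.3] 342 [ 0.4   -0.131]
jar top 0.27 [382.9 174.8] 362 [ 0.724 -0.224]
bottle scene 0.82 [279.5 351.2] 1512 [0.761 0.116]
bottle top 0.91 [267.7 160.1] 612 [0.756 0.113]
tin scene 0.61 [185.6 179.6] 955 [ 0.573 -0.477]
tin top 0.9 [470.9 225. ] 742 [ 0.571 -0.475]
tin top 0.72 [277.7 223.5] 3336 [0.577 0.086]
knife scene 0.57 [366.9 247.2] 882 [0.386 0.042]
knife top 0.91 [290.1 289.3] 823 [0.388 0.051]
brushpot scene 0.97 [451.4 394. ] 4638 [0.59  0.417]
brushpot scene 0.56 [184.6 180.4] 939 [ 0.586 -0.456]
brushpot top 0.74 [158.8 206.3] 1599 [0.625 0.43 ]
brushpot top 0.62 [353.4 283.5] 317 [ 0.4   -0.132]
```

View pics/a.png

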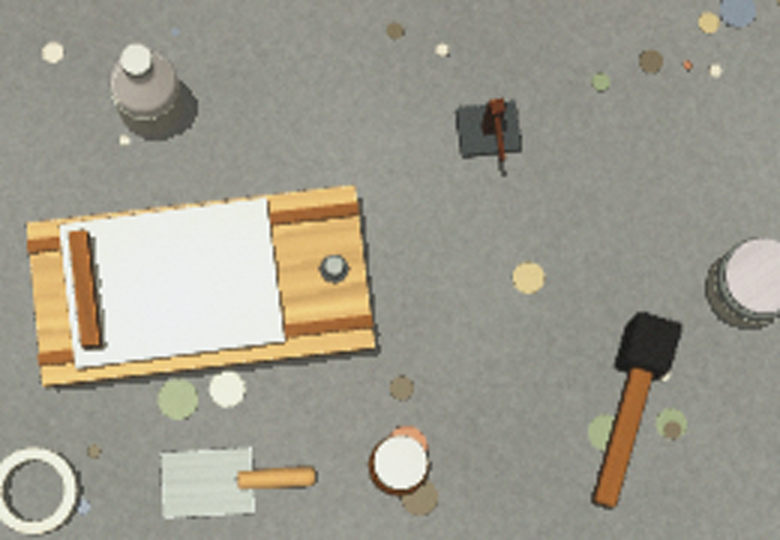

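View pics/b.png

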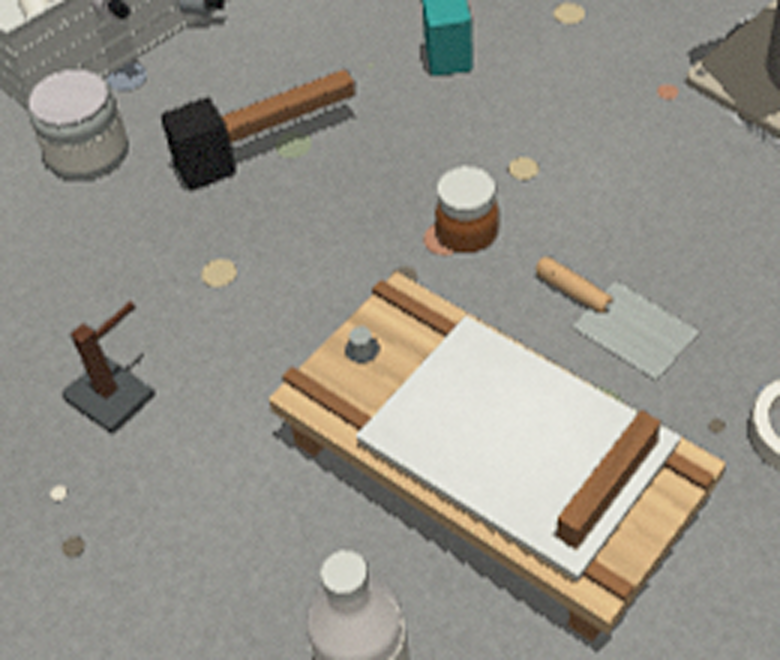

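The crops confirm it: the black-headed mallet is at crop a (650,345), and the white panel with the brown batten lies on the stand with the steel pin at (334,267). The gauge pointer's tip is near (505,170) in crop a, though that may be its shadow. I'll fit poses next.

```bash
cat > fit.py <<'E'
from h import *
from scipy.optimize import least_squares, minimize
C={n:cam(n) for n in("scene","top")}
def A(pts,x0=220,y0=130): return (np.array(pts,float)+.5)/3-.5+[x0,y0]
def B(pts): return A(pts,160,140)
def T(p,L):
    L=np.atleast_2d(L); c,s=np.cos(p[2]),np.sin(p[2]); return np.c_[p[0]+c*L[:,0]-s*L[:,1],p[1]+s*L[:,0]+c*L[:,1],L[:,2]]
# stand: world yaw ~ : -y axis is right
deck=np.array([[.08,.16,.06],[.08,-.16,.06],[-.08,-.16,.06],[-.08,.16,.06]])
pan=lambda : np.array([[.07,.2,.078],[.07,0,.078],[-.07,0,.078],[-.07,.2,.078]])
obs={"deck":{"top":A([[27,222],[357,186],[378,349],[43,386]]),"scene":B([[613,628],[270,403],[403,270],[725,465]])},
 "panel":{"top":A([[60,226],[268,199],[285,341],[76,368]]),"scene":B([[579,577],[358,440],[468,317],[681,436]])}}
def f(M,o):
    g=lambda p: np.concatenate([(proj(C[n],T(p,M))-o[n]).ravel()*(1/588/1.66 if n=="top" else 1/443) for n in o])*1000
    r=least_squares(g,[.57,.05,.1],loss="soft_l1"); print(r.x.round(4),np.degrees(r.x[2]).round(2),"res mm-ish",g(r.x).round(1)); return r.x
if __name__=="__main__":
    s=f(deck,obs["deck"]); p=f(pan(),obs["panel"])
    for n in C: print(n, f({}and 0 or deck,{n:obs["deck"][n]}), f(pan(),{n:obs["panel"][n]}))
    pin=T(s,[0,-.13,.08])[0]; print("pin",pin, {n:proj(C[n],pin).round(1) for n in C})
    print("pin seen", A([[335,265]]),B([[362,336]]), ray(C["top"],A([[335,265]]),.08), ray(C["scene"],B([[362,336]]),.08))
    crop(C["top"],365,150,415,200,12,"pics/g1.png"); crop(C["scene"],175,230,225,290,10,"pics/g2.png")
    hsv={n:cv2.cvtColor(C[n]["color"],cv2.COLOR_RGB2HSV) for n in C}
    # mallet silhouette
    masks={}
    for n,(x0,y0,x1,y1) in dict(top=(410,228,455,305),scene=(208,155,285,208)).items():
        h=hsv[n]; head=(h[...,2]<45); hd=(h[...,0]<18)&(h[...,1]>110)&(h[...,2]>60)
        m=np.zeros(head.shape,np.uint8); m[y0:y1,x0:x1]=(head|hd)[y0:y1,x0:x1]; masks[n]=m; print(n,m.sum())
        cv2.imwrite(f"pics/m_{n}.png",cv2.resize(m[y0:y1,x0:x1]*255,None,fx=7,fy=7,interpolation=0))
    def box(x,y,z): return np.array([[a,b,c] for a in x for b in y for c in z])
    bx=[box((-.025,.025),(-.022,.022),(0,.07)),box((-.16,-.02),(-.011,.011),(.029,.051))]
    def render(p,n,k=8):
        im=np.zeros((480*4,640*4),np.uint8)
        for b in bx:
            hull=cv2.convexHull(((proj(C[n],T(p,b))+.5)*4).astype(np.float32)); cv2.fillPoly(im,[np.round(hull).astype(np.int32)],1)
        return cv2.resize(im.astype(np.float32),(640,480),interpolation=cv2.INTER_AREA)
    def cost(p,ns=("top","scene")): return sum(np.abs(render(p,n)-masks[n]).sum()/masks[n].sum() for n in ns)
    for ns in (("top","scene"),("top",),("scene",)):
        r=minimize(cost,[.5,-.36,.4 if 0 else -.25],args=(ns,),method="Nelder-Mead",options=dict(initial_simplex=[[.5,-.36,-.25],[.52,-.36,-.25],[.5,-.34,-.25],[.5,-.36,0]],maxiter=300)); print(ns,r.x.round(4),r.fun)
E
python3 fit.py
```

```text
[0.5702 0.0636 0.1093] 6.26 res mm-ish [-1.5 -0.2 -1.8 -0.3 -2.4 -0.4 -1.9 -0.4 -1.2 -2.2  0.1 -3.7 -2.8  0.9
  3.6  0. ]
[ 0.5831 -0.011   0.1309] 7.5 res mm-ish [-1.4 -0.9 -1.6 -1.1 -0.8 -0.5 -1.2 -0.2  0.5 -0.5 -1.5 -2.9 -1.3 -1.3
  1.1  0.5]
[0.5712 0.0649 0.1128] 6.46 res mm-ish [-0.2 -0.8  0.  -1.9 -3.1  2.2  4.1  0.9]
[ 0.5842 -0.0102  0.1351] 7.74 res mm-ish [ 1.2  0.3 -1.5 -1.6 -1.7 -0.5  1.3  0.9]
scene [0.57116552 0.06491473 0.11280079] [ 0.58417314 -0.01018086  0.13511158]
[0.5693 0.0582 0.1101] 6.31 res mm-ish [ 0.3  0.2  0.1 -0.1 -0.4 -0.1  0.   0. ]
[ 0.5808 -0.0146  0.1261] 7.22 res mm-ish [-0.1 -0.4 -0.2 -0.3  0.3  0.4 -0.1  0.3]
top [0.56927097 0.05816806 0.11005363] [ 0.58080225 -0.01458678  0.12606217]
pin [ 0.5843581  -0.06566447  0.08      ] {'scene': array([[280.7, 251.3]]), 'top': array([[329.8, 218.2]])}
pin seen [[331.33333333 218.        ]] [[280.33333333 251.66666667]] [[ 0.58482249 -0.06991802  0.08      ]] [[ 0.58560272 -0.06553201  0.08      ]]
top 658
scene 806
('top', 'scene') [ 0.5138 -0.3699 -0.2818] 0.5766939820646066
('top',) [ 0.5119 -0.3709 -0.3001] 0.21485562310030396
('scene',) [ 0.5128 -0.3708 -0.2823] 0.34840260545905705
```

View gauge.

View pics/g1.png

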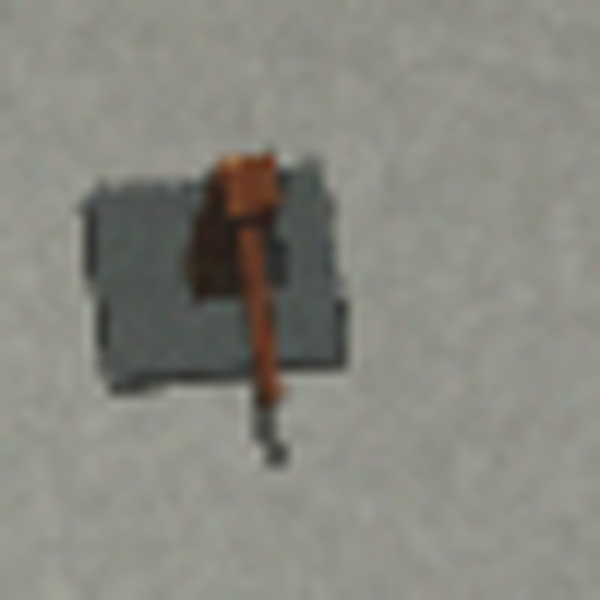

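View pics/g2.png

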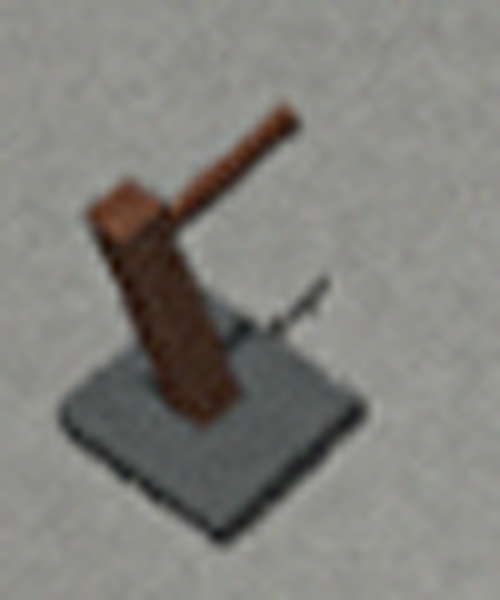

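View pics/m_top.png

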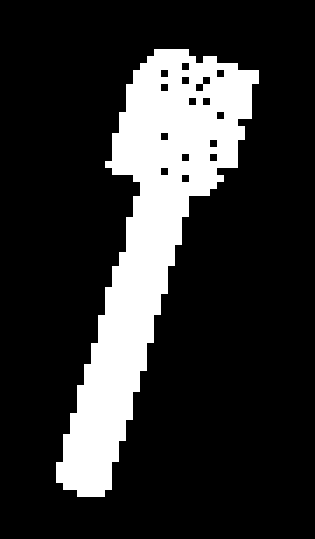

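View pics/m_scene.png

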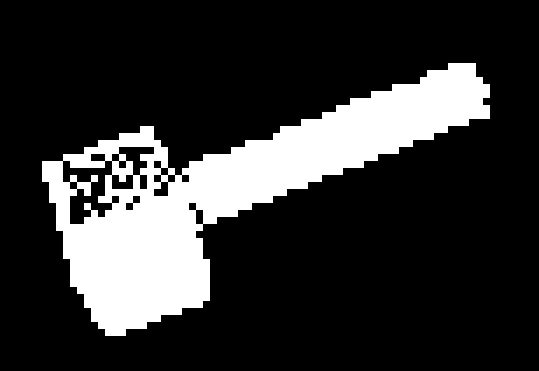

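```bash
cat > m.py <<'E'
from fit import *
def tri(a,b):
    g=lambda P: np.r_[(proj(C["top"],P)-a).ravel()/350,(proj(C["scene"],P)-b).ravel()/400]*1000
    r=least_squares(g,[.6,-.1,.05]); return r.x.round(4), g(r.x).round(1)
print("gauge tip",tri([387.0,182.5],[203.2,241.2]), ray(C["top"],[387,182.5],.076),ray(C["scene"],[203.2,241.2],.076))
print("pin",tri(A([[335,265]]),B([[362,333]])))
for i in range(4):
    print("deck",tri(obs["deck"]["top"][i],obs["deck"]["scene"][i]),"pan",tri(obs["panel"]["top"][i],obs["panel"]["scene"][i]))
def box(x,y,z): return np.array([[a,b,c] for a in x for b in y for c in z])
bx=[box((-.025,.025),(-.022,.022),(0,.07)),box((-.16,-.02),(-.011,.011),(.029,.051))]
for p,t in (([.5125,-.37,-.29],"x"),):
  for n,(x0,y0,x1,y1) in dict(top=(400,220,460,310),scene=(200,145,290,215)).items():
    im=cv2.resize(C[n]["color"][y0:y1,x0:x1,::-1],None,fx=6,fy=6)
    for b in bx:
        h=cv2.convexHull(proj(C[n],T(p,b)).astype(np.float32)).reshape(-1,2)
        cv2.polylines(im,[np.round((h+.5-[x0,y0])*6).astype(np.int32)],True,(0,255,0),1)
    cv2.imwrite(f"pics/ov_{n}.png",im)
E
python3 m.py
```

```text
gauge tip (array([ 0.689 , -0.2304,  0.0756]), array([ 0., -0.,  0.,  0.])) [[ 0.68881807 -0.23033001  0.076     ]] [[ 0.68910849 -0.23011746  0.076     ]]
pin (array([ 0.584 , -0.069 ,  0.0795]), array([-0.9,  0.9, -1.2, -0.1]))
deck (array([0.6316, 0.2303, 0.0532]), array([-2.3,  1.5, -2.2, -0.2])) pan (array([0.6247, 0.194 , 0.0714]), array([-0.7,  0.5, -0.7, -0.1]))
deck (array([ 0.6674, -0.091 ,  0.0494]), array([-1.1,  1.2, -1.5, -0.1])) pan (array([ 0.6508, -0.0049,  0.0676]), array([-1.2,  1.1, -1.4, -0.1]))
deck (array([ 0.5052, -0.1083,  0.0561]), array([-2.7,  2.4, -3.7, -0.3])) pan (array([ 0.5122, -0.0214,  0.0733]), array([-1. ,  0.8, -1.2, -0.1]))
deck (array([0.4727, 0.2095, 0.0546]), array([-0.3,  0.2, -0.3, -0. ])) pan (array([0.487 , 0.1757, 0.0758]), array([-0.6,  0.4, -0.7, -0.1]))
```

View pics/ov_top.png

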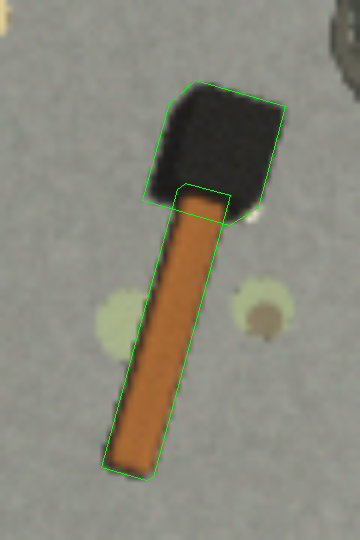

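View pics/ov_scene.png

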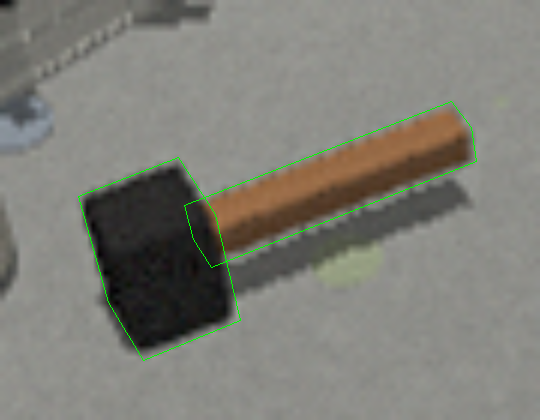

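```bash
cat > go.py <<'E'
import sys; from h import *
# usage: go.py x y z [yawheading of tool y] ; prints tool shift (mm) from measured pose, and turn
s=robot.read_state(); M=R.from_rotvec(s["orientation"]).as_matrix()
p=s["tool_pos"]; print("t",round(s["t"],2),"pos",p.round(4),"ty heading",round(np.arctan2(M[1,1],M[0,1]),4),"zax",M[:,2].round(3),"F",s["force"].round(1),"op",round(s["opening"],4),"q",s["q"].round(2))
a=[float(v) for v in sys.argv[1:]]
q=p
for i in range(0,len(a),3):
    w=np.array(a[i:i+3]); d=(M.T@(w-q))*1000; print("->",w,"tool mm",d.round(1),"len",np.linalg.norm(d).round(0)); q=w
E
python3 go.py .33 .42 .25 .45 .2 .25 .469 -.356 .25
```

```text
t 1.7 pos [0.1691 0.5757 0.1831] ty heading 1.285 zax [ 0. -0. -1.] F [0.1 0.5 0.5] op 0.0927 q [ 1.2   0.13  1.49 -0.    1.52 -0.09]
-> [0.33 0.42 0.25] tool mm [-198.2 -104.   -66.9] len 234.0
-> [0.45 0.2  0.25] tool mm [-177.2 -177.2    0. ] len 251.0
-> [ 0.469 -0.356  0.25 ] tool mm [-175.  -528.1    0. ] len 556.0
```

Call:
send_rows(
  targets=[
    [1,[-33,-17,-11],0],
    [1,[-33,-17,-11],0],
    [1,[-33,-17,-11],0],
    [1,[-33,-17,-11],0],
    [1,[-33,-17,-11],0],
    [1,[-33,-18,-11],0],
    [1,[-30,-30,0],0],
    [1,[-30,-30,0],0],
    [1,[-30,-30,0],0],
    [1,[-30,-30,0],0],
    [1,[-29,-29,0],0],
    [1,[-28,-28,0],0],
  ],
  newtons=50,
)

```text
t: 2.9
tool_pos: [0.4506, 0.1996, 0.2494]
orientation: [0.448, 3.109, 0.0]
force: [0.1, 0.0, -0.3]
opening: 0.093
```

Call:
send_rows(
  targets=[
    [1,[-15,-44,0],0],
    [1,[-15,-44,0],0],
    [1,[-15,-44,0],0],
    [1,[-15,-44,0],0],
    [1,[-15,-44,0],0],
    [1,[-15,-44,0],0],
    [1,[-15,-44,0],0],
    [1,[-14,-44,0],0],
    [1,[-14,-44,0],0],
    [1,[-14,-44,0],0],
    [1,[-14,-44,0],0],
    [1,[-14,-44,0],0],
  ],
)

```text
t: 4.1
tool_pos: [0.4688, -0.3566, 0.2493]
orientation: [0.448, 3.109, -0.0]
force: [0.4, 0.9, 0.3]
opening: 0.0926
```

```bash
python3 go.py .469 -.356 .08 .469 -.356 .022; python3 -c "
from h import *
c=cam('scene'); crop(c,150,100,350,260,4,'pics/c1.png'); print(proj(c,robot.read_state()['tool_pos']))"
```

```text
t 4.1 pos [ 0.4688 -0.3566  0.2493] ty heading 1.2848 zax [ 0. -0. -1.] F [0.4 0.9 0.3] op 0.0926 q [-0.74  0.08  1.42  0.    1.64 -2.02]
-> [ 0.469 -0.356  0.08 ] tool mm [  0.    0.7 169.3] len 169.0
-> [ 0.469 -0.356  0.022] tool mm [ 0.  0. 58.] len 58.0
[[226.42315218 118.35063771]]
```

View pics/c1.png

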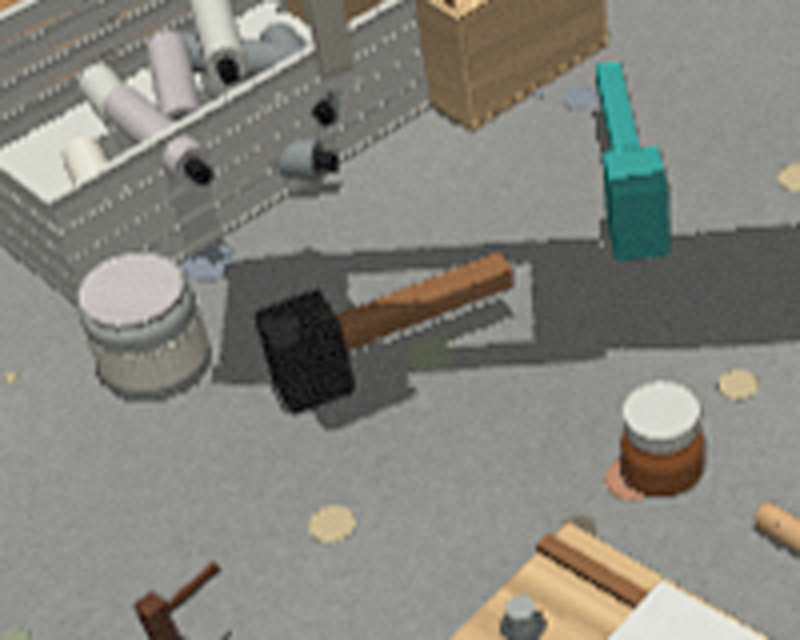

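Call:
send_rows(
  targets=[
    [1,[0,1,30],0],
    [1,[0,0,30],0],
    [1,[0,0,30],0],
    [1,[0,0,30],0],
    [1,[0,0,24],0],
    [1,[0,0,0],0],
  ],
)

```text
t: 4.75
tool_pos: [0.4669, -0.3515, 0.1007]
orientation: [-0.447, -3.103, -0.006]
force: [-0.6, 0.8, -1.2]
opening: 0.0932
```

```bash
python3 go.py .469 -.356 .022; python3 -c "
from h import *
c=cam('scene'); crop(c,150,60,350,220,4,'pics/c2.png'); print(proj(c,robot.read_state()['tool_pos']))"
```

```text
t 4.75 pos [ 0.4669 -0.3515  0.1007] ty heading 1.285 zax [-0.006  0.005 -1.   ] F [-0.6  0.8 -1.2] op 0.0932 q [-0.73  0.15  1.62 -0.    1.38 -2.02]
-> [ 0.469 -0.356  0.022] tool mm [-3.8 -4.  78.7] len 79.0
[[238.34008377 164.28702843]]
```

View pics/c2.png

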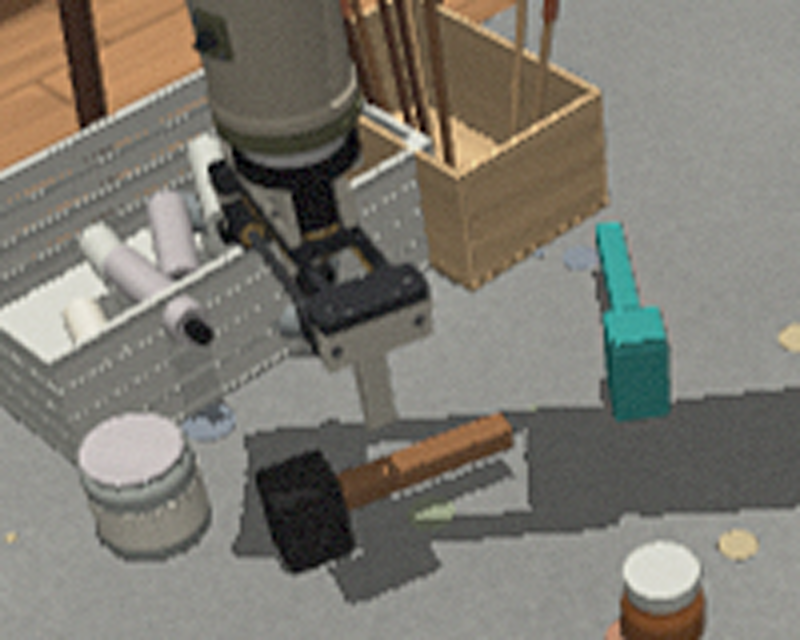

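```bash
python3 go.py .469 -.356 .022
```

```text
t 4.8 pos [ 0.4681 -0.3525  0.1034] ty heading 1.285 zax [-0.003  0.003 -1.   ] F [ 0.  -0.8  0.6] op 0.0928 q [-0.73  0.15  1.62 -0.    1.38 -2.02]
-> [ 0.469 -0.356  0.022] tool mm [-2.2 -3.2 81.4] len 81.0
```

Call:
send_rows(
  targets=[
    [1,[0,0,0],0],
    [1,[0,0,0],0],
  ],
)

```text
t: 5.0
tool_pos: [0.4705, -0.3546, 0.1075]
orientation: [0.447, 3.107, -0.003]
force: [-0.5, -0.3, 0.2]
opening: 0.0932
```

Call:
send_rows(
  targets=[
    [1,[0,-1,14],0],
    [1,[0,0,14],0],
    [1,[0,0,14],0],
    [1,[0,0,14],0],
    [1,[0,0,12],0],
    [1,[0,0,8],0],
    [1,[0,0,5],0],
    [1,[0,0,0],0],
  ],
)

```text
t: 5.8
tool_pos: [0.4687, -0.3543, 0.0233]
orientation: [-0.447, -3.109, -0.001]
force: [1.3, -0.4, 0.4]
opening: 0.0928
```

```bash
python3 go.py .469 -.356 .022; python3 -c "
from h import *
c=cam('scene'); crop(c,150,60,350,220,4,'pics/c3.png')"
```

```text
t 5.8 pos [ 0.4687 -0.3543  0.0233] ty heading 1.285 zax [-0.001  0.001 -1.   ] F [ 1.3 -0.4  0.4] op 0.0928 q [-0.73  0.23  1.68 -0.    1.23 -2.02]
-> [ 0.469 -0.356  0.022] tool mm [-0.8 -1.6  1.3] len 2.0
```

View pics/c3.png

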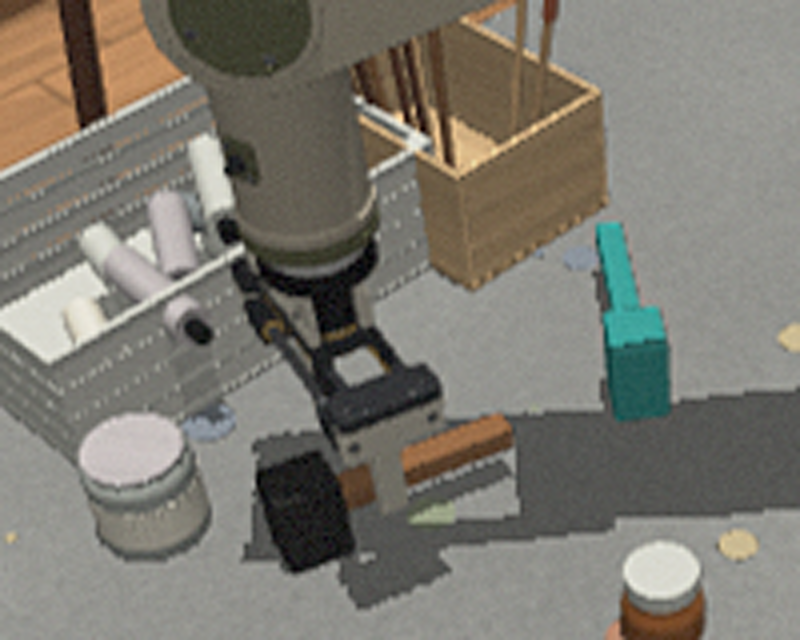

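The fingers straddle the mallet's handle, with the near finger at (390,490). I'll close at 60 N.

Call:
send_rows(
  targets=[
    [-1,[0,0,0],0],
    [-1,[0,0,0],0],
    [-1,[0,0,0],0],
    [-1,[0,0,0],0],
    [-1,[0,0,0],0],
    [-1,[0,0,0],0],
    [-1,[0,0,0],0],
    [-1,[0,0,0],0],
  ],
  newtons=60,
)

```text
t: 6.65
tool_pos: [0.469, -0.3546, 0.0241]
orientation: [-0.447, -3.11, -0.0]
force: [-0.2, 0.4, 0.6]
opening: 0.0336
```

Call:
send_rows(
  targets=[
    [-1,[0,0,-5],0],
    [-1,[0,0,-10],0],
    [-1,[0,0,-15],0],
    [-1,[0,0,-20],0],
    [-1,[0,0,-20],0],
    [-1,[0,0,-20],0],
    [-1,[0,0,-20],0],
    [-1,[0,0,-15],0],
    [-1,[0,0,-10],0],
    [-1,[0,0,0],0],
  ],
)

```text
t: 7.65
tool_pos: [0.4699, -0.3554, 0.1614]
orientation: [0.447, 3.107, -0.003]
force: [-0.1, 0.3, 0.8]
opening: 0.0004
```

```bash
python3 go.py ; python3 -c "
from h import *
c=cam('scene'); crop(c,150,40,350,200,4,'pics/c4.png')"
```

```text
t 7.65 pos [ 0.4699 -0.3554  0.1614] ty heading 1.2851 zax [ 0.002 -0.002 -1.   ] F [-0.1  0.3  0.8] op 0.0004 q [-0.73  0.11  1.55  0.    1.48 -2.02]
```

View pics/c4.png

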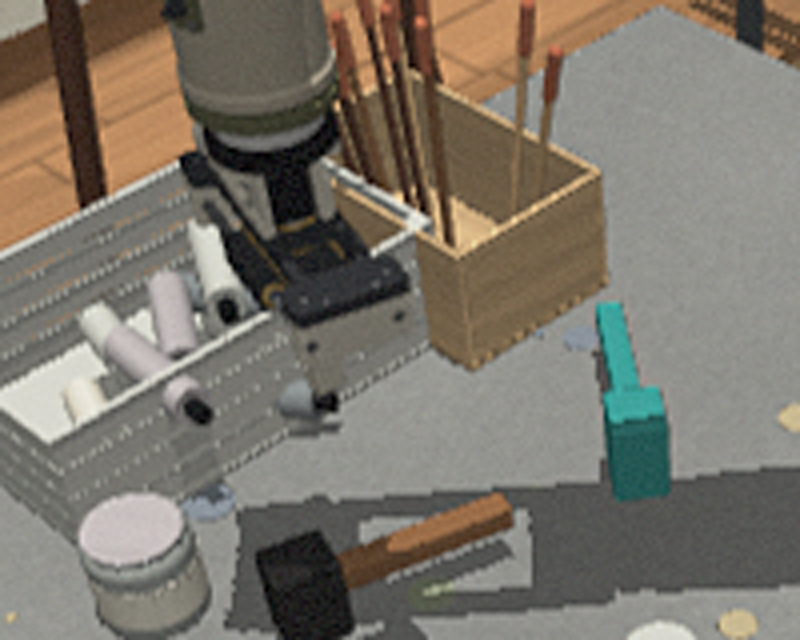

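The fingers hadn't finished closing when I lifted (opening was still 33 mm). The mallet didn't move, so I'll repeat with a longer close.

Call:
send_rows(
  targets=[
    [1,[0,0,0],0],
    [1,[0,0,0],0],
    [1,[0,0,0],0],
    [1,[0,0,0],0],
    [1,[0,0,0],0],
    [1,[0,0,0],0],
    [1,[0,0,10],0],
    [1,[0,0,10],0],
    [1,[0,0,10],0],
    [1,[0,0,10],0],
  ],
)

```text
t: 8.7
tool_pos: [0.4686, -0.3542, 0.1175]
orientation: [-0.447, -3.109, -0.001]
force: [0.3, 0.2, -0.2]
opening: 0.0758
```

Call:
send_rows(
  targets=[
    [1,[0,0,16],0],
    [1,[0,0,18],0],
    [1,[0,0,18],0],
    [1,[0,0,16],0],
    [1,[0,0,14],0],
    [1,[0,0,8],0],
    [1,[0,0,5],0],
    [1,[0,0,0],0],
  ],
)

```text
t: 9.5
tool_pos: [0.4688, -0.3544, 0.0236]
orientation: [-0.447, -3.109, -0.001]
force: [0.7, 0.4, 0.5]
opening: 0.0931
```

Call:
send_rows(
  targets=[
    [-1,[0,0,0],0],
    [-1,[0,0,0],0],
    [-1,[0,0,0],0],
    [-1,[0,0,0],0],
    [-1,[0,0,0],0],
    [-1,[0,0,0],0],
    [-1,[0,0,0],0],
    [-1,[0,0,0],0],
    [-1,[0,0,0],0],
    [-1,[0,0,0],0],
    [-1,[0,0,0],0],
    [-1,[0,0,0],0],
  ],
  newtons=60,
)

```text
t: 10.7
tool_pos: [0.469, -0.3546, 0.0241]
orientation: [-0.447, -3.11, 0.0]
force: [-0.1, 0.3, 0.3]
opening: 0.0027
```

```bash
python3 go.py ; python3 -c "
from h import *
c=cam('scene'); crop(c,150,60,350,220,4,'pics/c5.png'); print(proj(c,robot.read_state()['tool_pos']))
c=cam('top'); crop(c,370,180,500,310,4,'pics/c6.png'); print(proj(c,robot.read_state()['tool_pos']))"
```

```text
t 10.7 pos [ 0.469  -0.3546  0.0241] ty heading 1.2849 zax [-0. -0. -1.] F [-0.1  0.3  0.3] op 0.0027 q [-0.73  0.23  1.68 -0.    1.23 -2.02]
[[242.13572656 184.99391857]]
[[429.2735957  260.52194165]]
```

View pics/c5.png

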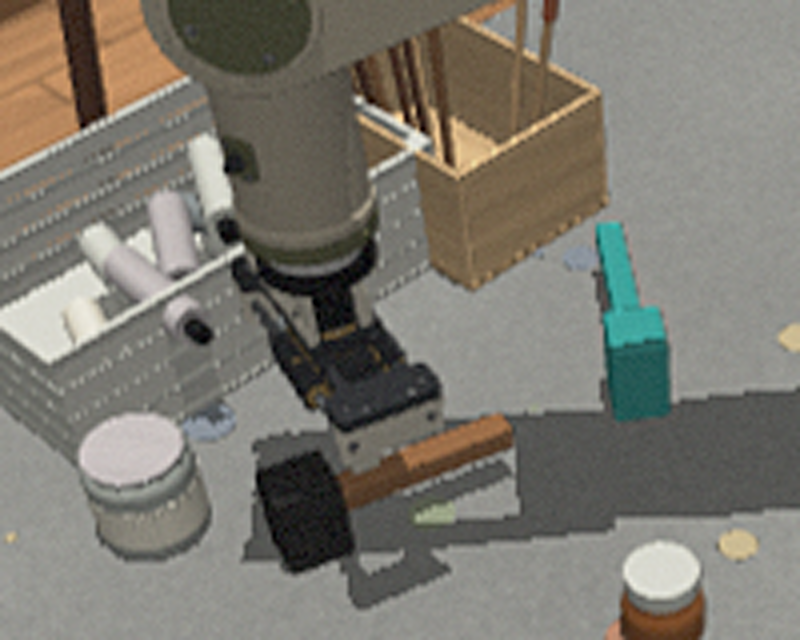

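View pics/c6.png

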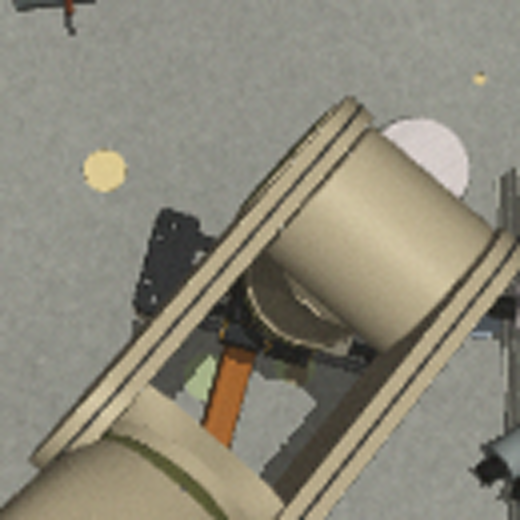

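```bash
python3 - <<'E'
from h import *
s=robot.read_state(); M=R.from_rotvec(s["orientation"]).as_matrix(); p=s["tool_pos"]
c=cam("scene")
im=cv2.resize(c["color"][60:220,150:350,::-1],None,fx=4,fy=4)
def cr(P): return tuple(((proj(c,P)[0]-[150,60]+.5)*4).round().astype(int).tolist())
for y in (-.0465,0,.0465):
    a=p+M@[0,y,0]; b=p+M@[0,y,-.084]; print(y,cr(a),cr(b)); cv2.line(im,cr(a),cr(b),(0,0,255),2)
cv2.imwrite("pics/c7.png",im); print(c["position"],c["orientation"])
E
```

```text
-0.0465 (344, 464) (324, 375)
0 (371, 502) (351, 413)
0.0465 (398, 542) (379, 453)
[0.9702188  0.44744555 0.91943161] [0.31291412 0.77174849 2.21522076]
```

View pics/c7.png

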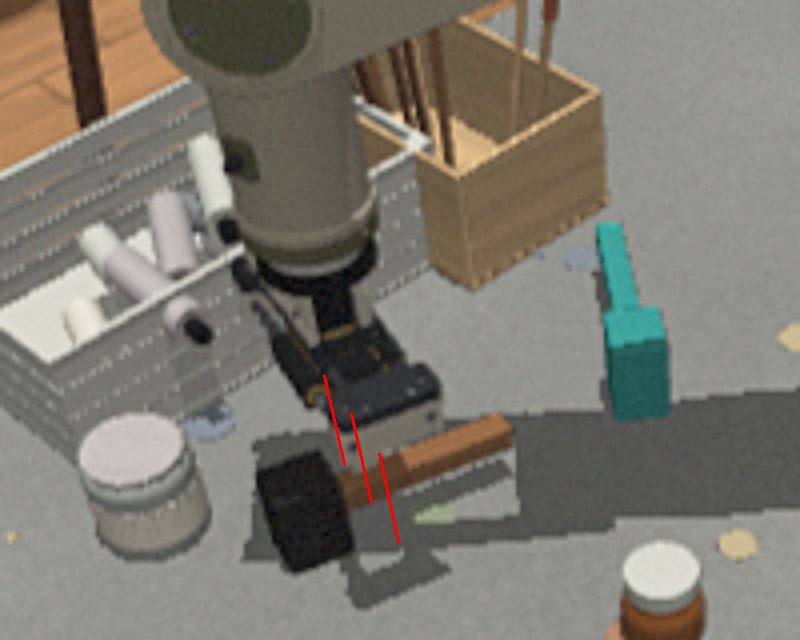

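Call:
send_rows(
  targets=[
    [-1,[0,0,-10],0],
    [-1,[0,0,-20],0],
    [-1,[0,0,-25],0],
    [-1,[0,0,-25],0],
    [-1,[0,0,-25],0],
    [-1,[0,0,-25],0],
    [-1,[0,0,-20],0],
    [-1,[0,0,-10],0],
    [-1,[0,0,0],0],
    [-1,[0,0,0],0],
  ],
)

```text
t: 11.85
tool_pos: [0.4688, -0.3544, 0.1834]
orientation: [-0.447, -3.109, -0.001]
force: [0.2, 0.5, -1.0]
opening: 0.0004
```

```bash
cat > ov.py <<'E'
from h import *
import sys
s=robot.read_state(); M=R.from_rotvec(s["orientation"]).as_matrix(); p=s["tool_pos"]; print(p,s["opening"])
for n in ("scene","top"):
    c=cam(n); u=proj(c,p)[0].round().astype(int); x0,y0=max(0,min(u[0]-60,520)),max(0,min(u[1]-60,360))
    im=cv2.resize(c["color"][y0:y0+120,x0:x0+120,::-1],None,fx=5,fy=5)
    def cr(P): return tuple(((proj(c,P)[0]-[x0,y0]+.5)*5).round().astype(int).tolist())
    for y in (-s["opening"]/2,0,s["opening"]/2):
        a=p+M@[0,y,0]; cv2.circle(im,cr(a),4,(0,0,255),1); cv2.circle(im,cr(p+M@[0,y,-.019]),4,(255,0,255),1)
    cv2.imwrite(f"pics/{sys.argv[1]}_{n}.png",im); print(n,x0,y0)
E
python3 ov.py d1
```

```text
[ 0.4687847  -0.35437394  0.1834469 ] 0.00044668522926460627
scene 173 81
top 380 194
```

View pics/d1_scene.png

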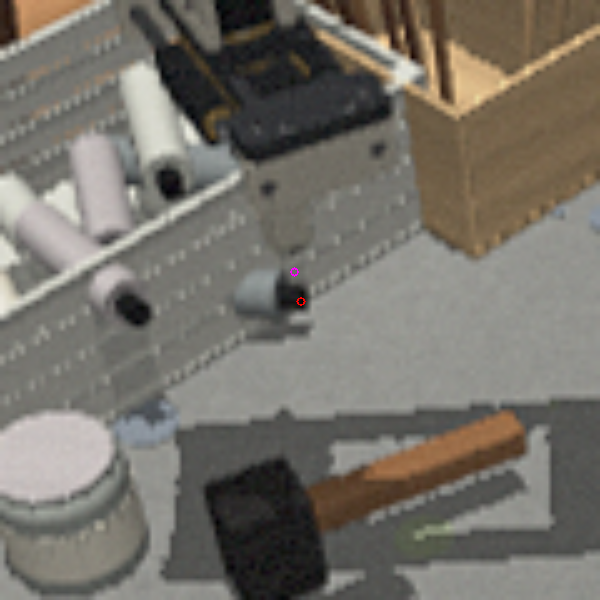

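View pics/d1_top.png

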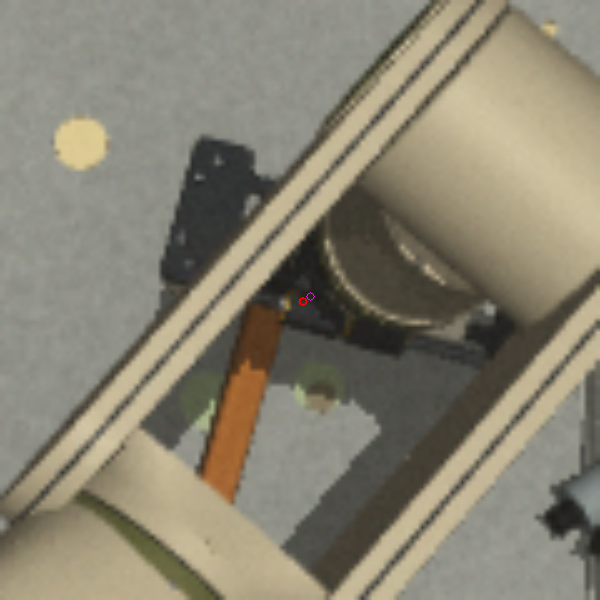

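```bash
python3 - <<'E'
from h import *
s=robot.read_state(); M=R.from_rotvec(s["orientation"]).as_matrix(); p=s["tool_pos"]
for n in ("scene","top"):
    c=cam(n); x0,y0=dict(scene=(150,30),top=(380,194))[n]
    im=cv2.resize(c["color"][y0:y0+150,x0:x0+150,::-1],None,fx=4,fy=4)
    def cr(P): return tuple(((proj(c,P)[0]-[x0,y0]+.5)*4).round().astype(int).tolist())
    for z,col in ((-.084,(0,0,255)),(-.113,(0,255,0))):
        L=[[.0375,.094,z],[.0375,-.094,z],[-.0375,-.094,z],[-.0375,.094,z]]
        cv2.polylines(im,[np.array([cr(p+M@np.array(l)) for l in L])],True,col,1)
    for z,col in ((0,(0,0,255)),(-.029,(0,255,0))): cv2.circle(im,cr(p+M@[0,0,z]),4,col,1)
    cv2.imwrite(f"pics/e1_{n}.png",im)
E
```

```text
(no output)
```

View pics/e1_scene.png

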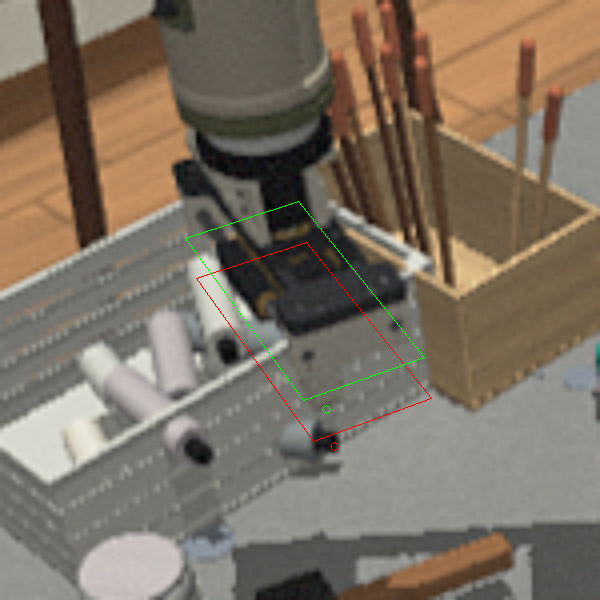

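View pics/e1_top.png

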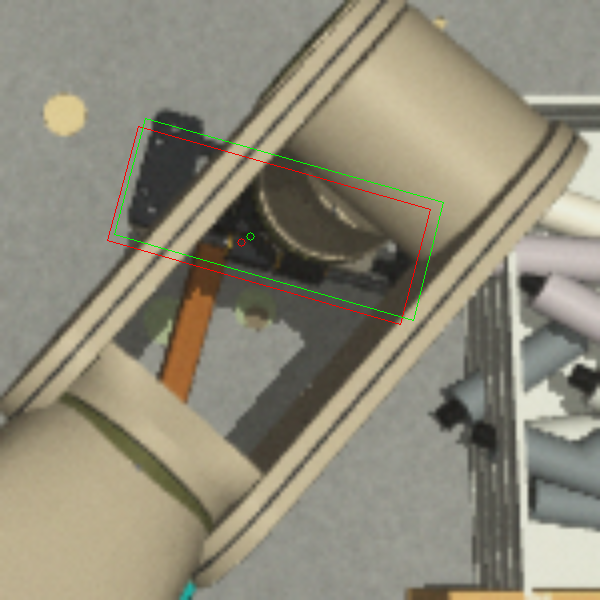

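The images agree on one thing. The shut fingertips appear about 29 mm above the reported TCP: (290,255) seen against (301,301) projected in d1_scene, with the shift purely along z. That also explains why the fingers closed over the top of the handle, which is 51 mm high. I'll go lower in small steps and watch the force.

Call:
send_rows(
  targets=[
    [1,[0,0,0],0],
    [1,[0,0,0],0],
    [1,[0,0,0],0],
    [1,[0,0,0],0],
    [1,[0,0,10],0],
    [1,[0,0,20],0],
    [1,[0,0,25],0],
    [1,[0,0,25],0],
    [1,[0,0,25],0],
    [1,[0,0,25],0],
    [1,[0,0,15],0],
    [1,[0,0,10],0],
  ],
)

```text
t: 13.25
tool_pos: [0.4682, -0.3539, 0.0272]
orientation: [-0.447, -3.108, -0.002]
force: [0.0, -1.0, -0.7]
opening: 0.0907
```

Call:
send_rows(
  targets=[
    [1,[0,-1,6],0],
    [1,[0,0,6],0],
    [1,[0,0,3],0],
    [1,[0,0,0],0],
  ],
)

```text
t: 13.65
tool_pos: [0.4689, -0.3557, 0.0144]
orientation: [0.447, 3.109, -0.0]
force: [-0.6, 0.7, 0.3]
opening: 0.0932
```

```bash
python3 ov.py d2
```

```text
[ 0.46894346 -0.35574334  0.01435931] 0.09317620956326342
scene 182 127
top 369 201
```

View pics/d2_scene.png

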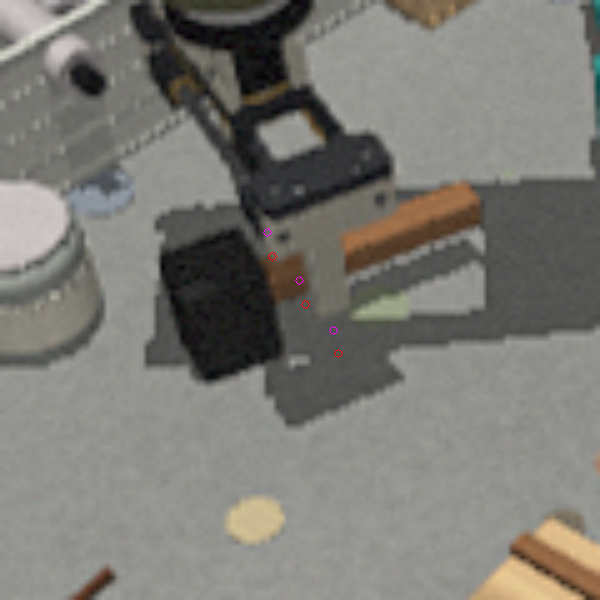

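Call:
send_rows(
  targets=[
    [1,[0,0,5],0],
    [1,[0,0,5],0],
    [1,[0,0,4],0],
    [1,[0,0,3],0],
    [1,[0,0,0],0],
  ],
)

```text
t: 14.25
tool_pos: [0.4683, -0.3551, -0.0037]
orientation: [-0.447, -3.109, -0.001]
force: [0.5, -0.7, -0.7]
opening: 0.0928
```

Call:
send_rows(
  targets=[
    [-1,[0,0,0],0],
    [-1,[0,0,0],0],
    [-1,[0,0,0],0],
    [-1,[0,0,0],0],
    [-1,[0,0,0],0],
    [-1,[0,0,0],0],
    [-1,[0,0,0],0],
    [-1,[0,0,0],0],
    [-1,[0,0,0],0],
    [-1,[0,0,0],0],
    [-1,[0,0,0],0],
    [-1,[0,0,0],0],
  ],
  newtons=60,
)

```text
t: 15.45
tool_pos: [0.4687, -0.3556, -0.0028]
orientation: [-0.447, -3.11, 0.0]
force: [-1.7, 0.4, -0.3]
opening: 0.0216
```

```bash
python3 ov.py d3
```

```text
[ 0.46873743 -0.35557688 -0.00284899] 0.021560630537725098
scene 183 131
top 368 202
```

View pics/d3_scene.png

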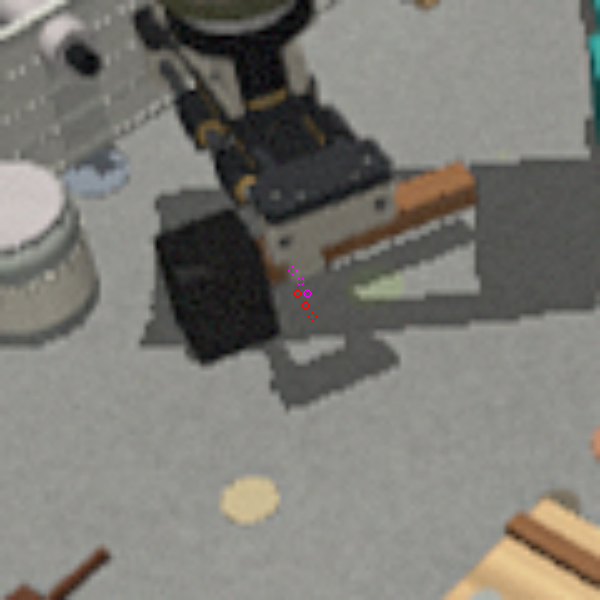

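Call:
send_rows(
  targets=[
    [-1,[0,0,-5],0],
    [-1,[0,0,-10],0],
    [-1,[0,0,-15],0],
    [-1,[0,0,-20],0],
    [-1,[0,0,-20],0],
    [-1,[0,0,-20],0],
    [-1,[0,0,-20],0],
    [-1,[0,0,-15],0],
    [-1,[0,0,-10],0],
    [-1,[0,0,-5],0],
    [-1,[0,0,0],0],
  ],
)

```text
t: 16.65
tool_pos: [0.4689, -0.3557, 0.1377]
orientation: [0.447, 3.109, -0.001]
force: [0.1, -0.3, -3.6]
opening: 0.0217
```

```bash
python3 ov.py d4;  python3 go.py .54 -.072 .137
```

```text
[ 0.46894623 -0.35574071  0.13765605] 0.021730468092267093
scene 175 94
top 377 196
t 16.75 pos [ 0.4683 -0.3552  0.1362] ty heading 1.285 zax [-0.001  0.001 -1.   ] F [ 0.2 -1.  -4.5] op 0.0214 q [-0.74  0.12  1.58  0.    1.44 -2.02]
-> [ 0.54  -0.072  0.137] tool mm [ 11.1 291.9  -0.6] len 292.0
```

View pics/d4_scene.png

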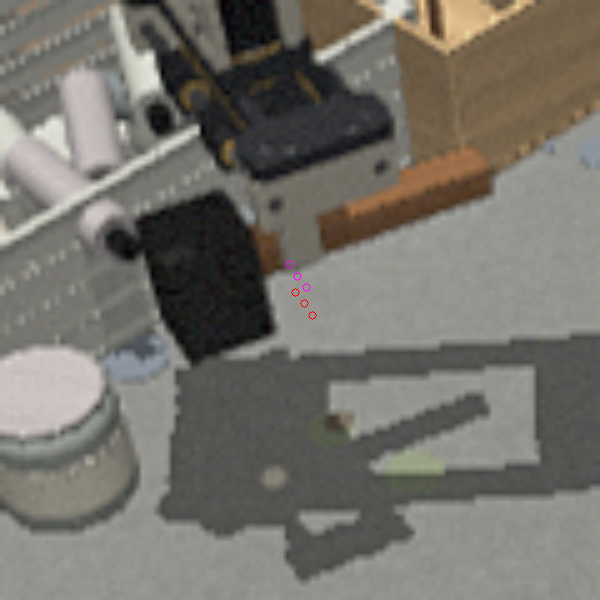

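The mallet is held and level, and the force reads -4 N, which matches its weight. Moving it over the pin.

Call:
send_rows(
  targets=[
    [-1,[1,12,0],0],
    [-1,[1,22,0],0],
    [-1,[1,30,0],0],
    [-1,[1,32,0],0],
    [-1,[1,34,0],0],
    [-1,[1,34,0],0],
    [-1,[1,34,0],0],
    [-1,[1,32,0],0],
    [-1,[1,28,0],0],
    [-1,[1,20,0],0],
    [-1,[1,12,0],0],
    [-1,[0,2,0],0],
  ],
)

```text
t: 17.95
tool_pos: [0.5402, -0.0706, 0.1365]
orientation: [-0.444, -3.109, -0.001]
force: [0.4, 0.4, -3.1]
opening: 0.0217
```

Call:
send_rows(
  targets=[
    [-1,[0,0,0],-0.06],
    [-1,[0,0,0],-0.09],
    [-1,[0,0,0],-0.1],
    [-1,[0,0,0],-0.09],
    [-1,[0,0,0],-0.055],
    [-1,[0,0,0],0],
    [-1,[0,0,0],0],
  ],
)

```text
t: 18.65
tool_pos: [0.5402, -0.073, 0.1369]
orientation: [0.167, -3.137, 0.0]
force: [-0.7, -0.7, -3.4]
opening: 0.0216
```

```bash
cat > mal.py <<'E'
from h import *
import sys
# overlay mallet model from given pose x y z yaw
p=[float(v) for v in sys.argv[2:6]]
def box(x,y,z): return np.array([[a,b,c] for a in x for b in y for c in z])
bx=[box((-.025,.025),(-.022,.022),(0,.07)),box((-.16,-.025),(-.011,.011),(.029,.051))]
Rz=R.from_euler("z",p[3]).as_matrix()
for n in ("scene","top"):
    c=cam(n); u=proj(c,np.array(p[:3]))[0].round().astype(int); x0,y0=max(0,min(u[0]-60,520)),max(0,min(u[1]-60,360))
    im=cv2.resize(c["color"][y0:y0+120,x0:x0+120,::-1],None,fx=5,fy=5)
    for b in bx:
        h=cv2.convexHull(proj(c,b@Rz.T+p[:3]).astype(np.float32)).reshape(-1,2)
        cv2.polylines(im,[np.round((h+.5-[x0,y0])*5).astype(np.int32)],True,(0,255,0),1)
    for P in ([.585,-.068,.08],): cv2.circle(im,tuple(((proj(c,np.array(P))[0]-[x0,y0]+.5)*5).astype(int).tolist()),4,(0,0,255),1)
    cv2.imwrite(f"pics/{sys.argv[1]}_{n}.png",im); print(n,x0,y0)
E
python3 go.py .54 -.072 .137; python3 mal.py f1 .585 -.068 .14 .110
```

```text
t 18.65 pos [ 0.5402 -0.073   0.1369] ty heading 1.6774 zax [-0. -0. -1.] F [-0.7 -0.7 -3.4] op 0.0216 q [-0.23  0.01  1.7  -0.    1.43 -1.91]
-> [ 0.54  -0.072  0.137] tool mm [ 0.1  1.  -0.1] len 1.0
scene 217 175
top 271 154
```

View pics/f1_scene.png

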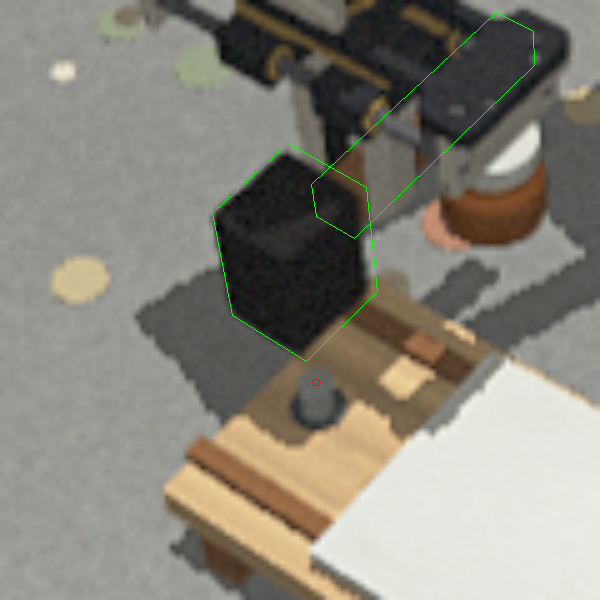

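View pics/f1_top.png

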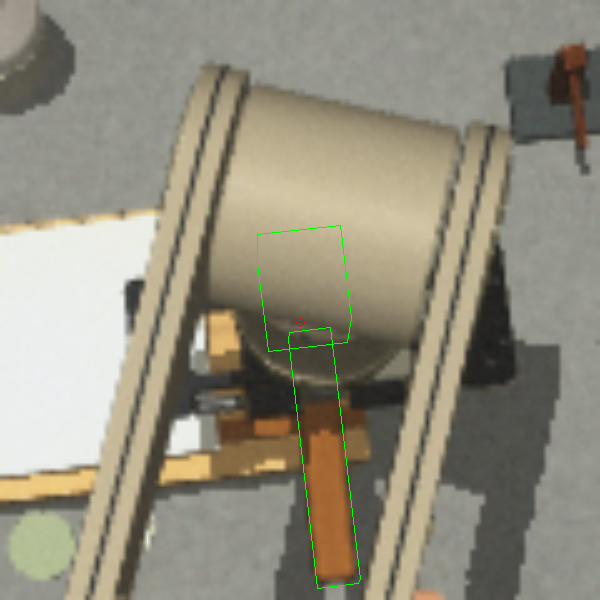

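The overlay matches the held mallet within about 2 px, so the head is centred over the pin. Now lowering it.

Call:
send_rows(
  targets=[
    [-1,[0,1,6],0],
    [-1,[0,0,12],0],
    [-1,[0,0,14],0],
    [-1,[0,0,12],0],
    [-1,[0,0,6],0],
    [-1,[0,0,5],0],
    [-1,[0,0,4],0],
    [-1,[0,0,4],0],
  ],
)

```text
t: 19.55
tool_pos: [0.5407, -0.0714, 0.0745]
orientation: [-0.172, 3.136, -0.0]
force: [-3.5, -0.5, 2.2]
opening: 0.0217
```

Call:
send_rows(
  targets=[
    [-1,[0,0,4],0],
    [-1,[0,0,4],0],
  ],
)

```text
t: 19.75
tool_pos: [0.5408, -0.0714, 0.0666]
orientation: [-0.171, 3.136, -0.001]
force: [-3.9, 0.7, 1.5]
opening: 0.0217
```

Call:
send_rows(
  targets=[
    [-1,[0,0,3],0],
    [-1,[0,0,2],0],
  ],
)

```text
t: 19.95
tool_pos: [0.5408, -0.0714, 0.0613]
orientation: [-0.171, 3.136, -0.0]
force: [-1.0, 0.0, 2.4]
opening: 0.0217
```

Call:
send_rows(
  targets=[
    [-1,[0,0,2],0],
    [-1,[0,0,1],0],
  ],
)

```text
t: 20.15
tool_pos: [0.5407, -0.0714, 0.0582]
orientation: [-0.171, 3.136, -0.0]
force: [-1.4, -0.3, 2.4]
opening: 0.0215
```

Call:
send_rows(
  targets=[
    [-1,[0,0,1],0],
    [-1,[0,0,0],0],
  ],
)

```text
t: 20.35
tool_pos: [0.5407, -0.0714, 0.0572]
orientation: [-0.171, 3.136, -0.0]
force: [-0.6, 1.2, 1.0]
opening: 0.0214
```

Call:
send_rows(
  targets=[
    [-1,[0,0,1],0],
    [-1,[0,0,0],0],
  ],
)

```text
t: 20.55
tool_pos: [0.5407, -0.0714, 0.057]
orientation: [-0.172, 3.136, -0.0]
force: [-3.9, 0.2, 7.7]
opening: 0.0215
```

Call:
send_rows(
  targets=[
    [-1,[0,0,1],0],
    [-1,[0,0,0],0],
  ],
)

```text
t: 20.75
tool_pos: [0.5407, -0.0714, 0.057]
orientation: [-0.172, 3.136, -0.001]
force: [-7.7, 0.8, 15.2]
opening: 0.0215
```

Call:
send_rows(
  targets=[
    [-1,[0,0,1],0],
    [-1,[0,0,0],0],
  ],
)

```text
t: 20.95
tool_pos: [0.5408, -0.0715, 0.0569]
orientation: [-0.172, 3.136, -0.001]
force: [-13.4, 2.0, 23.8]
opening: 0.0213
```

The pin bottomed at TCP z 0.057 with the contact force rising, as predicted. Lifting to check it.

Call:
send_rows(
  targets=[
    [-1,[0,0,-6],0],
    [-1,[0,0,-12],0],
    [-1,[0,0,-18],0],
    [-1,[0,0,-18],0],
    [-1,[0,0,-16],0],
    [-1,[0,0,-10],0],
    [-1,[0,0,-4],0.06],
    [-1,[0,0,0],0.09],
    [-1,[0,0,0],0.1],
    [-1,[0,0,0],0.09],
    [-1,[0,0,0],0.055],
    [-1,[0,0,0],0],
  ],
)

```text
t: 22.15
tool_pos: [0.5401, -0.0712, 0.1379]
orientation: [-0.449, -3.109, -0.0]
force: [-0.5, 0.6, -3.7]
opening: 0.0218
```

```bash
python3 go.py .4687 -.3556 .137; python3 -c "
from h import *
c=cam('scene'); crop(c,235,220,335,300,7,'pics/p1.png')"
```

```text
t 22.15 pos [ 0.5401 -0.0712  0.1379] ty heading 1.2841 zax [-0.001  0.    -1.   ] F [-0.5  0.6 -3.7] op 0.0218 q [-0.23  0.01  1.7   0.    1.44 -1.51]
-> [ 0.4687 -0.3556  0.137 ] tool mm [ -11.9 -293.     0.9] len 293.0
```

View pics/p1.png

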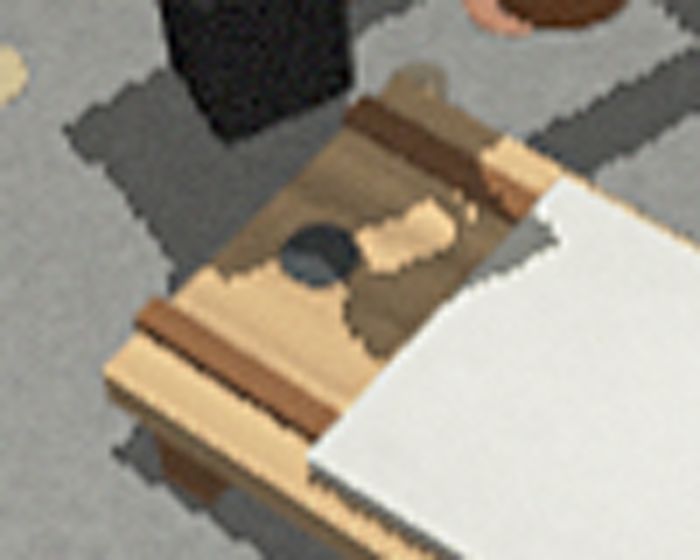

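The pin shows as a flat disc at (320,255), flush with the deck. Returning the mallet to its original place.

Call:
send_rows(
  targets=[
    [-1,[-1,-12,0],0],
    [-1,[-1,-22,0],0],
    [-1,[-1,-30,0],0],
    [-1,[-1,-32,0],0],
    [-1,[-1,-34,0],0],
    [-1,[-1,-34,0],0],
    [-1,[-1,-34,0],0],
    [-1,[-1,-32,0],0],
    [-1,[-1,-28,0],0],
    [-1,[-1,-20,0],0],
    [-1,[-1,-12,0],0],
    [-1,[-1,-3,0],0],
  ],
)

```text
t: 23.4
tool_pos: [0.4685, -0.3572, 0.138]
orientation: [-0.449, -3.109, 0.0]
force: [-0.1, 0.0, -3.6]
opening: 0.0218
```

Call:
send_rows(
  targets=[
    [-1,[0,0,10],0],
    [-1,[0,0,18],0],
    [-1,[0,0,22],0],
    [-1,[0,0,22],0],
    [-1,[0,0,22],0],
    [-1,[0,0,18],0],
    [-1,[0,0,12],0],
    [-1,[0,0,7],0],
    [-1,[0,0,4],0],
    [-1,[0,0,2],0],
    [-1,[0,0,0],0],
    [-1,[0,0,0],0],
  ],
)

```text
t: 24.6
tool_pos: [0.4698, -0.3563, 0.002]
orientation: [0.447, 3.108, -0.001]
force: [-0.5, 0.9, -3.5]
opening: 0.0218
```

Call:
send_rows(
  targets=[
    [-1,[0,0,2],0],
    [-1,[0,0,1],0],
    [-1,[0,0,0],0],
  ],
)

```text
t: 24.9
tool_pos: [0.4692, -0.3558, -0.002]
orientation: [-0.447, -3.109, -0.0]
force: [0.6, 1.1, -3.1]
opening: 0.0211
```

Call:
send_rows(
  targets=[
    [-1,[0,0,1],0],
    [-1,[0,0,0],0],
  ],
)

```text
t: 25.1
tool_pos: [0.4694, -0.3559, -0.0027]
orientation: [0.447, 3.109, -0.0]
force: [-0.4, 0.5, -2.8]
opening: 0.0216
```

Call:
send_rows(
  targets=[
    [-1,[0,0,0.5],0],
    [0.3,[0,0,0],0],
    [0.3,[0,0,0],0],
    [0.3,[0,0,0],0],
    [0.3,[0,0,0],0],
    [0.3,[0,0,0],0],
  ],
  newtons=40,
)

```text
t: 25.7
tool_pos: [0.4694, -0.3559, -0.0033]
orientation: [0.447, 3.109, -0.0]
force: [-0.2, 0.3, 0.6]
opening: 0.057
```

Call:
send_rows(
  targets=[
    [0.3,[0,0,-6],0],
    [0.3,[0,0,-15],0],
    [0.3,[0,0,-25],0],
    [0.3,[0,0,-30],0],
    [0.3,[0,0,-30],0],
    [0.3,[0,0,-30],0],
    [0.3,[0,0,-25],0],
    [0.3,[0,0,-10],0],
    [0.3,[0,0,0],0],
  ],
)

```text
t: 26.6
tool_pos: [0.4704, -0.3568, 0.1704]
orientation: [0.447, 3.106, -0.004]
force: [0.1, -0.6, -0.4]
opening: 0.0606
```

```bash
python3 go.py;python3 -c "
from h import *
c=cam('scene'); crop(c,150,80,350,240,4,'pics/m2.png')"
```

```text
t 26.6 pos [ 0.4704 -0.3568  0.1704] ty heading 1.285 zax [ 0.003 -0.003 -1.   ] F [ 0.1 -0.6 -0.4] op 0.0606 q [-0.74  0.11  1.54 -0.    1.49 -2.02]
```

View pics/m2.png

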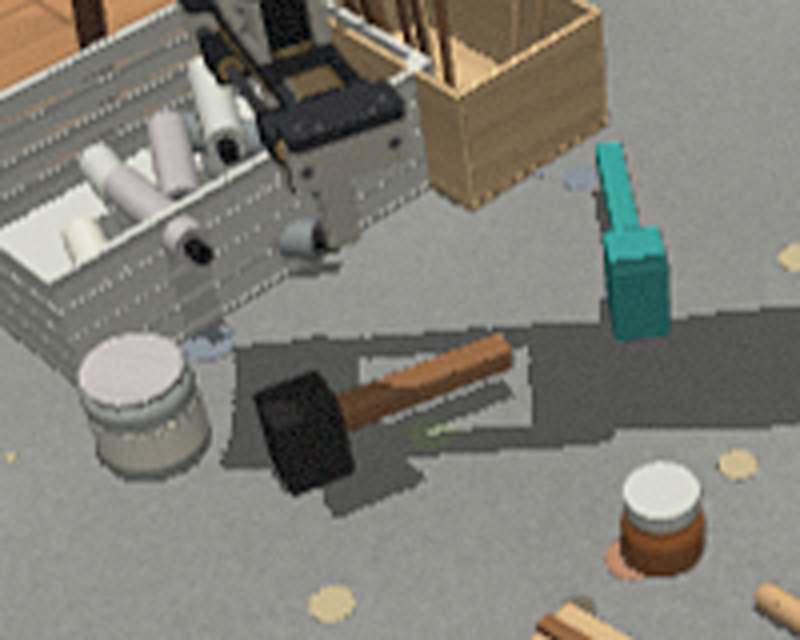

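The mallet stands upright near its original spot, at (300,430). Now to the batten: move over it and turn -0.414.

Call:
send_rows(
  targets=[
    [0.3,[3,20,0],0],
    [0.3,[5,40,0],0],
    [0.3,[5,48,0],0],
    [0.3,[5,48,0],0],
    [0.3,[6,49,0],0],
    [0.3,[6,49,0],0],
    [0.3,[6,49,0],0],
    [0.3,[6,49,0],0],
    [0.3,[6,49,0],0],
    [0.3,[6,48,0],0],
    [0.3,[5,46,0],0],
    [0.3,[3,32,0],0],
  ],
)

```text
t: 27.85
tool_pos: [0.5564, 0.171, 0.1654]
orientation: [-0.444, -3.107, 0.001]
force: [0.0, -0.8, -0.1]
opening: 0.0602
```

Call:
send_rows(
  targets=[
    [0.3,[0,0,0],-0.08],
    [0.3,[0,0,0],-0.12],
    [0.3,[0,0,0],-0.12],
    [0.3,[0,0,0],-0.094],
    [0.3,[0,0,0],0],
    [0.3,[0,0,0],0],
  ],
)

```text
t: 28.45
tool_pos: [0.5572, 0.1676, 0.1662]
orientation: [0.197, -3.133, 0.0]
force: [-0.3, -0.3, -0.5]
opening: 0.0604
```

```bash
python3 go.py .5594 .1665 .055;python3 -c "
from h import *
s=robot.read_state(); c=cam('scene'); crop(c,240,170,440,330,4,'pics/n1.png')
r=lambda P:(((proj(c,np.array(P))[0]-[240,170]+.5)*4).round())
print(r(s['tool_pos']),r(s['tool_pos']+[0,0,.029]),r([.5594,.1665,.108]))"
```

```text
t 28.45 pos [0.5572 0.1676 0.1662] ty heading 1.6965 zax [-0.002 -0.    -1.   ] F [-0.3 -0.3 -0.5] op 0.0604 q [ 0.2   0.09  1.56  0.    1.49 -1.49]
-> [0.5594 0.1665 0.055 ] tool mm [ -2.3  -1.4 111.2] len 111.0
[507. 442.] [510. 410.] [495. 504.]
```

View pics/n1.png

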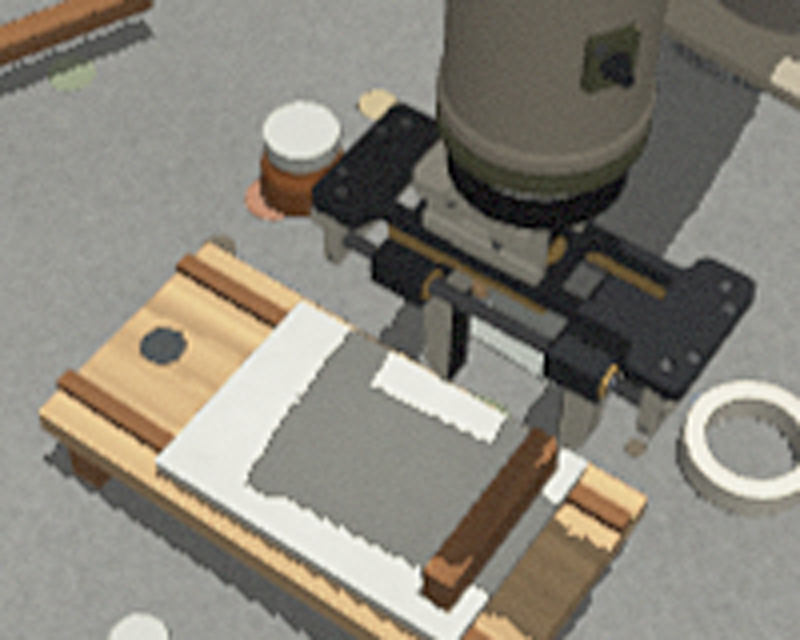

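The fingertip midpoint is at (512,410), which matches the +29 mm offset prediction of (510,410). The batten's top is centred at about (490,503), near the predicted (495,504). Descending.

Call:
send_rows(
  targets=[
    [0.3,[-2,-1,8],0],
    [0.3,[0,0,16],0],
    [0.3,[0,0,20],0],
    [0.3,[0,0,20],0],
    [0.3,[0,0,16],0],
    [0.3,[0,0,12],0],
    [0.3,[0,0,8],0],
    [0.3,[0,0,6],0],
    [0.3,[0,0,4],0],
    [0.3,[0,0,0],0],
    [0.3,[0,0,0],0],
  ],
)

```text
t: 29.6
tool_pos: [0.561, 0.1666, 0.0582]
orientation: [-0.201, 3.134, 0.0]
force: [0.2, 0.4, 0.1]
opening: 0.0607
```

```bash
python3 go.py .5594 .1665 .055;python3 -c "
from h import *
s=robot.read_state(); c=cam('scene'); crop(c,240,170,440,330,4,'pics/n2.png')"
```

```text
t 29.6 pos [0.561  0.1666 0.0582] ty heading 1.6989 zax [ 0.001  0.    -1.   ] F [0.2 0.4 0.1] op 0.0607 q [ 0.2   0.18  1.66  0.    1.29 -1.5 ]
-> [0.5594 0.1665 0.055 ] tool mm [1.6 0.1 3.2] len 4.0
```

View pics/n2.png

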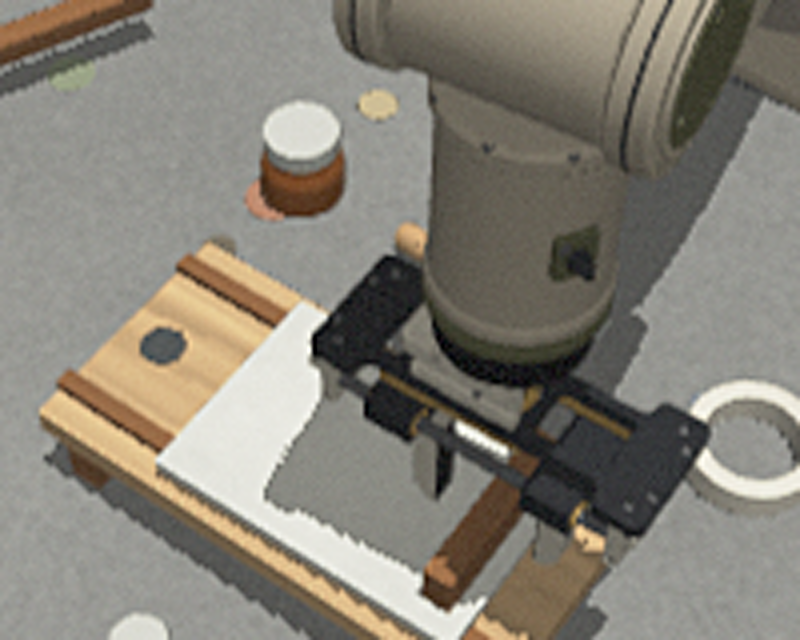

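Call:
send_rows(
  targets=[
    [0.3,[0,0,2],0],
    [0.3,[0,0,2],0],
    [-1,[0,0,0],0],
    [-1,[0,0,0],0],
    [-1,[0,0,0],0],
    [-1,[0,0,0],0],
    [-1,[0,0,0],0],
    [-1,[0,0,0],0],
    [-1,[0,0,0],0],
    [-1,[0,0,0],0],
    [-1,[0,0,0],0],
    [-1,[0,0,0],0],
  ],
  newtons=50,
)

```text
t: 30.85
tool_pos: [0.5605, 0.1666, 0.0537]
orientation: [-0.201, 3.135, 0.0]
force: [0.8, -0.1, 0.5]
opening: 0.0175
```

```bash
python3 go.py; cat > pan.py <<'E'
from h import *
import sys
c=cam("scene"); crop(c,*[int(v) for v in sys.argv[2:6]],float(sys.argv[6]),f"pics/{sys.argv[1]}.png")
c=cam("top"); crop(c,230,140,430,290,4,f"pics/{sys.argv[1]}t.png")
E
python3 pan.py n3 240 200 400 330 5
```

```text
t 30.85 pos [0.5605 0.1666 0.0537] ty heading 1.699 zax [ 0.  0. -1.] F [ 0.8 -0.1  0.5] op 0.0175 q [ 0.2   0.19  1.67  0.    1.29 -1.5 ]
```

View pics/n3.png

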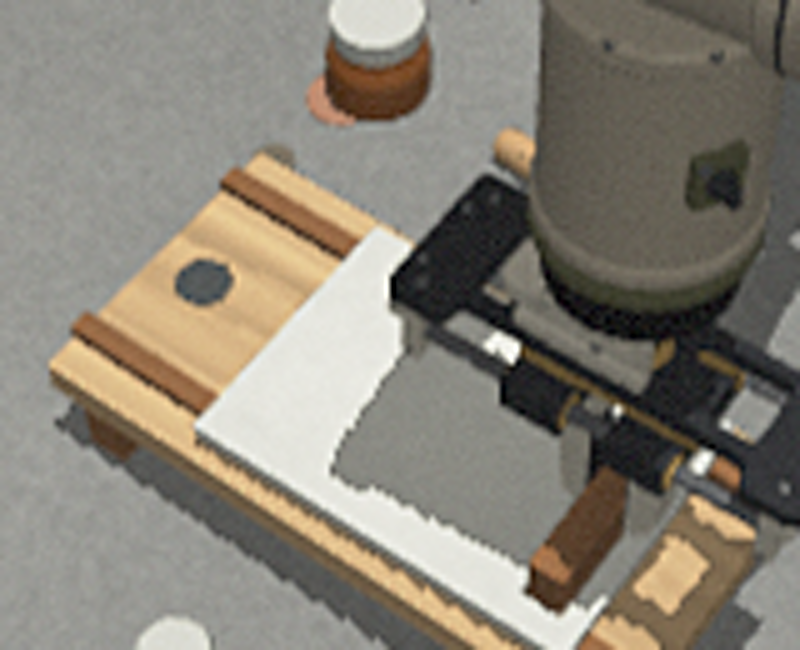

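The batten is gripped at 17.5 mm. I'll straighten by 0.018 rad to the stand's heading, then slide 210 mm along the tool's -y and look.

Call:
send_rows(
  targets=[
    [-1,[0,0,0],0.009],
    [-1,[0,-4,0],0.009],
    [-1,[0,-8,0],0],
    [-1,[0,-12,0],0],
    [-1,[0,-15,0],0],
    [-1,[0,-15,0],0],
    [-1,[0,-15,0],0],
    [-1,[0,-15,0],0],
    [-1,[0,-12,0],0],
    [-1,[0,-8,0],0],
    [-1,[0,-4,0],0],
    [-1,[0,0,0],0],
  ],
)

```text
t: 32.15
tool_pos: [0.5726, 0.0579, 0.0536]
orientation: [-0.172, 3.137, -0.002]
force: [-0.1, -3.7, 1.6]
opening: 0.0175
```

```bash
python3 go.py; python3 pan.py n4 170 200 330 330 5
```

```text
t 32.15 pos [0.5726 0.0579 0.0536] ty heading 1.6803 zax [ 0.    -0.001 -1.   ] F [-0.1 -3.7  1.6] op 0.0175 q [ 0.01  0.16  1.69 -0.    1.28 -1.67]
```

View pics/n4.png

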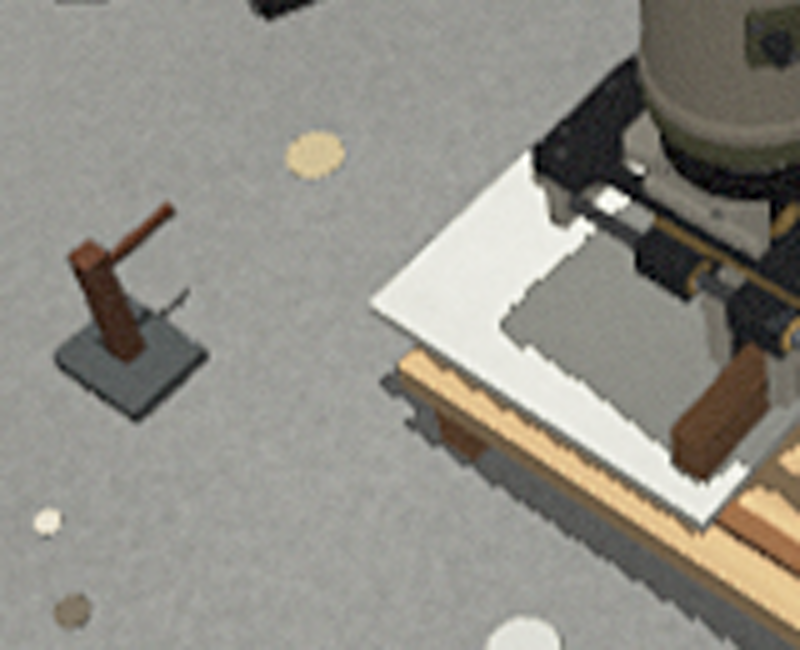

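View pics/n4t.png

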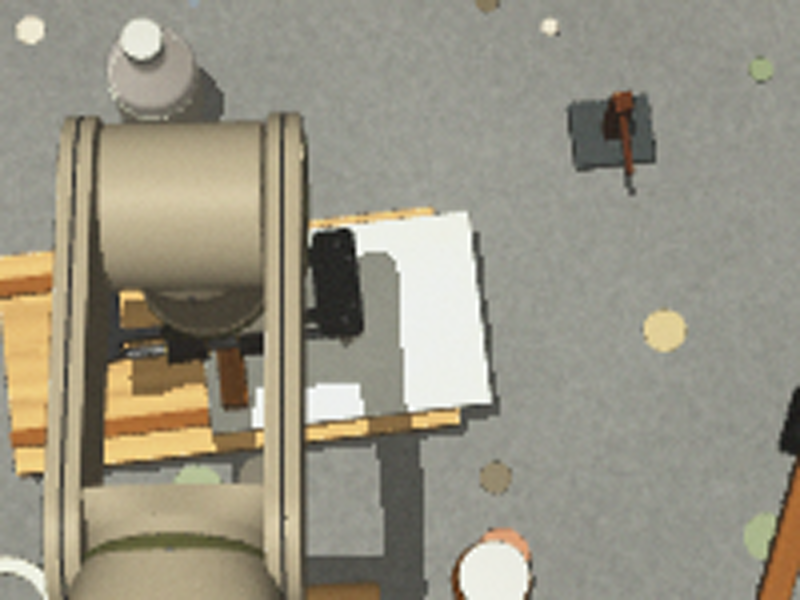

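Call:
send_rows(
  targets=[
    [-1,[0,-4,0],0],
    [-1,[0,-8,0],0],
    [-1,[0,-12,0],0],
    [-1,[0,-15,0],0],
    [-1,[0,-15,0],0],
    [-1,[0,-15,0],0],
    [-1,[0,-13,0],0],
    [-1,[0,-10,0],0],
    [-1,[0,-6,0],0],
    [-1,[0,-2,0],0],
    [-1,[0,0,0],0],
  ],
)

```text
t: 33.35
tool_pos: [0.5835, -0.0409, 0.0537]
orientation: [-0.173, 3.137, -0.001]
force: [0.3, -0.4, 2.6]
opening: 0.0178
```

```bash
python3 go.py; python3 pan.py n5 130 180 290 310 5
```

```text
t 33.35 pos [ 0.5835 -0.0409  0.0537] ty heading 1.6807 zax [ 0.    -0.001 -1.   ] F [ 0.3 -0.4  2.6] op 0.0178 q [-0.16  0.19  1.67 -0.    1.29 -1.84]
```

View pics/n5.png

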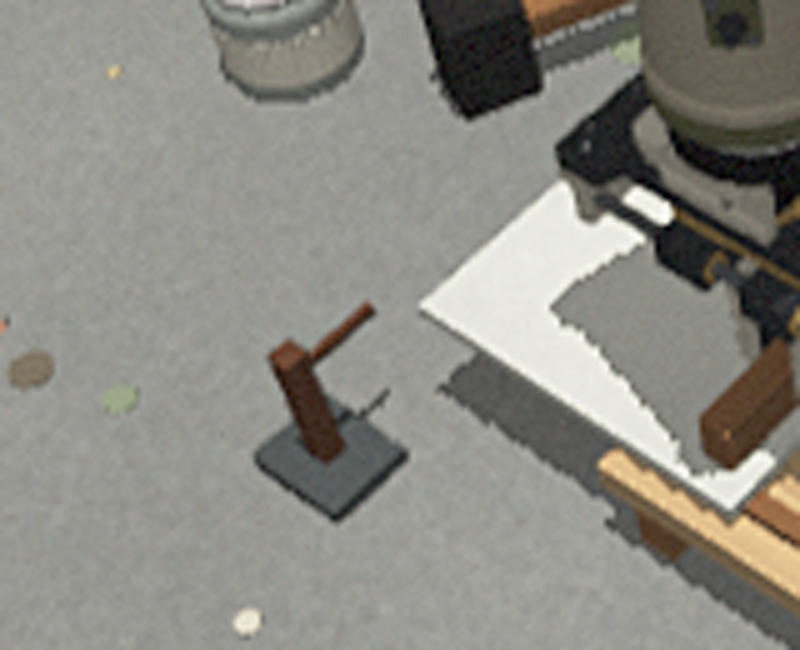

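View pics/n5t.png

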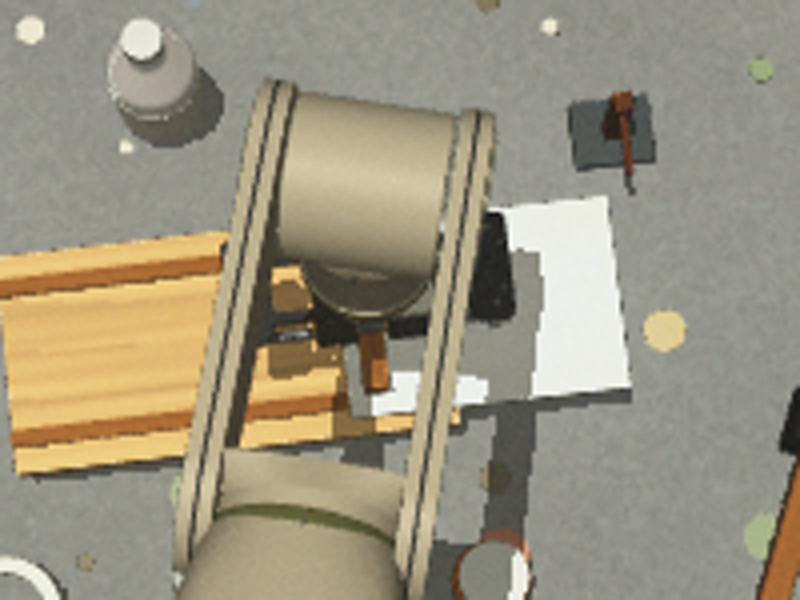

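```bash
cat > lead.py <<'E'
from h import *
C={n:cam(n) for n in("scene","top")}
yh=np.array([-.1098,.994]); xh=np.array([.994,.1098])
def rep(n,pts,tip):
    t=ray(C[n],tip,.076)[0][:2]
    for q in pts:
        P=ray(C[n],q,.078)[0][:2]; d=(P-t)*1000; print(n,"corner-tip: along y %.1f mm, x %.1f"%(d@yh,d@xh))
E
python3 - <<'E'
from lead import *
cv=lambda a,o,f:(np.array(a)+.5)/f-.5+np.array(o)
rep("scene",cv([[421,306]],(130,180),5),[203.2,241.2])
rep("top",cv([[608,196],[633,388]],(230,140),4),[387,182.5])
E
```

```text
scene corner-tip: along y 21.6 mm, x -15.3
top corner-tip: along y 17.9 mm, x -16.6
top corner-tip: along y 17.9 mm, x -156.7
```

Three estimates of the remaining travel are 17.9, 21.6 and 19.9 mm, and the panel is square to the stand. I'll move 17 mm and re-measure enlarged.

Call:
send_rows(
  targets=[
    [-1,[0,-3,0],0],
    [-1,[0,-5,0],0],
    [-1,[0,-5,0],0],
    [-1,[0,-3,0],0],
    [-1,[0,-1,0],0],
    [-1,[0,0,0],0],
    [-1,[0,0,0],0],
  ],
)

```text
t: 34.25
tool_pos: [0.5854, -0.057, 0.0537]
orientation: [-0.173, 3.137, 0.0]
force: [0.7, 5.2, 4.4]
opening: 0.0174
```

```bash
python3 go.py; python3 - <<'E'
from h import *
c=cam("scene"); crop(c,180,220,240,265,12,"pics/z1.png")
c=cam("top"); crop(c,365,160,415,200,14,"pics/z1t.png")
E
```

```text
t 34.25 pos [ 0.5854 -0.057   0.0537] ty heading 1.681 zax [ 0.  0. -1.] F [0.7 5.2 4.4] op 0.0174 q [-0.18  0.2   1.66  0.    1.29 -1.87]
```

View pics/z1.png

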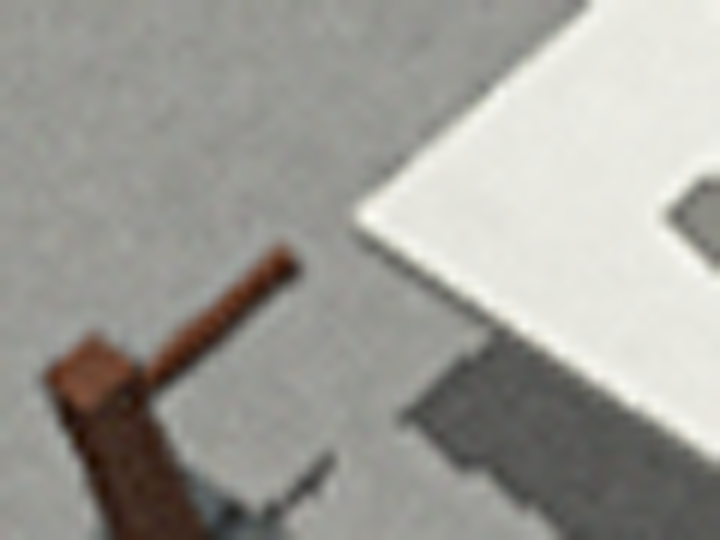

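View pics/z1t.png

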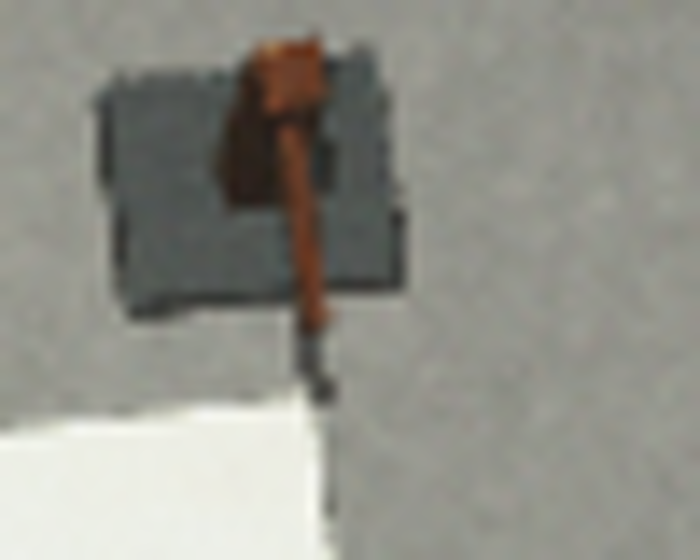

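```bash
cat > sub.py <<'E'
from h import *
from scipy.ndimage import map_coordinates
from scipy.optimize import minimize_scalar, minimize
yaw=.110; xh=np.array([np.cos(yaw),np.sin(yaw),0]); yh=np.array([-np.sin(yaw),np.cos(yaw),0]); O=np.array([.5705,.0625,0])
W=lambda x,y,z: O+x*xh+y*yh+np.array([0,0,z])
def edge(c,im,z,prof):  # subpixel edge y for panel lead at x offsets: sample along stand y
    out=[]
    for x in prof:
        ys=np.linspace(-.330,-.270,241); P=np.array([W(x,y,z) for y in ys]); uv=proj(c,P)
        v=map_coordinates(im,[uv[:,1],uv[:,0]],order=1); 
        hi=np.median(v[-30:]); lo=np.median(v[:60]); h=(hi+lo)/2
        i=np.where(v<h)[0].max(); out.append(ys[i]+(h-v[i])/(v[i+1]-v[i])*(ys[1]-ys[0]))
    return np.array(out)
def pointer(c,rgb,xs):  # pointer centre along y by redness profile, at z=.076
    red=rgb[...,0].astype(float)-.5*rgb[...,1]-.5*rgb[...,2]; out=[]
    for x in xs:
        ys=np.linspace(-.34,-.27,281); uv=proj(c,np.array([W(x,y,.076) for y in ys])); v=map_coordinates(red,[uv[:,1],uv[:,0]],order=1)
        v=np.clip(v-np.percentile(v,30)-.25*(v.max()-np.percentile(v,30)),0,None); out.append((v*ys).sum()/v.sum() if v.sum() else np.nan)
    return np.array(out)
N=4
for n in ("scene","top"):
    fr=[cam(n) for _ in range(N)]; c=fr[0]; rgb=np.mean([f["color"].astype(float) for f in fr],0); g=rgb.mean(2)
    e=edge(c,g,.078,[.062,.055,.048,.04,.03]); p=pointer(c,rgb,[.09,.095,.10,.105,.11])
    print(n,"lead",(e*1000).round(1),"pointer",(p*1000).round(1),"gap",round((np.median(e)-np.median(p))*1000,2))
E
python3 sub.py
```

```text
scene lead [-299.5 -299.7 -300.2 -299.9 -299.9] pointer [-304.5 -304.3 -304.2 -304.3 -304.4] gap 4.45
top lead [-301.4 -301.3 -300.3 -300.  -300.9] pointer [-304.3 -304.2 -304.3 -304.3 -304.3] gap 3.46
```

The remaining gap measures 4.5 mm in the scene camera, 3.5 mm in the top camera, and 3.7 mm by TCP. Moving 4 mm.

Call:
send_rows(
  targets=[
    [-1,[0,-1,0],0],
    [-1,[0,-1.5,0],0],
    [-1,[0,-1,0],0],
    [-1,[0,-0.5,0],0],
    [-1,[0,0,0],0],
    [-1,[0,0,0],0],
    [-1,[0,0,0],0],
  ],
)

```text
t: 35.45
tool_pos: [0.5857, -0.0609, 0.0537]
orientation: [0.173, -3.137, -0.0]
force: [-0.0, 4.9, 5.5]
opening: 0.0176
```

```bash
python3 go.py; python3 sub.py; python3 - <<'E'
from h import *
c=cam("scene"); crop(c,160,180,330,300,4.5,"pics/z2.png")
c=cam("top"); crop(c,340,150,420,220,9,"pics/z2t.png")
E
```

```text
t 35.45 pos [ 0.5857 -0.0609  0.0537] ty heading 1.6811 zax [-0.  0. -1.] F [-0.   4.9  5.5] op 0.0176 q [-0.19  0.2   1.66  0.    1.29 -1.87]
scene lead [-303.7 -303.8 -304.  -303.4 -303.9] pointer [-304.5 -304.3 -304.2 -304.3 -304.5] gap 0.51
top lead [-305.2 -303.9 -304.8 -305.3 -304. ] pointer [-304.3 -304.3 -304.3 -304.3 -304.3] gap -0.55
```

View pics/z2.png

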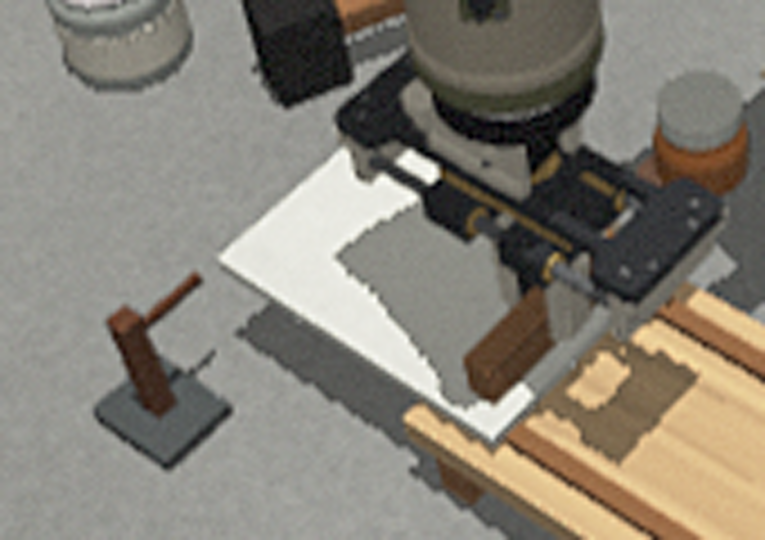

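View pics/z2t.png

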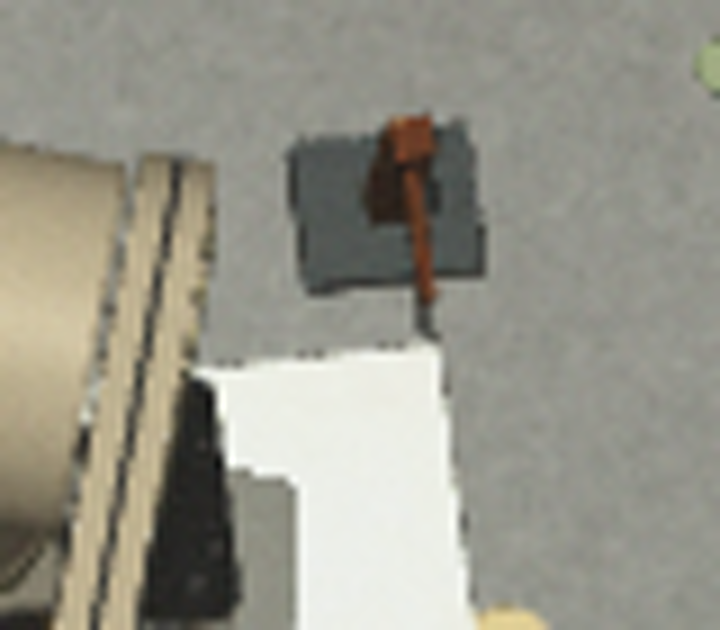

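Call:
send_rows(
  targets=[
    [-1,[0,0,0.6],0],
    [-1,[0,0,0],0],
    [-1,[0,0,0],0],
    [-1,[0,0,0],0],
    [-1,[0,0,0],0],
  ],
)

```text
t: 36.45
tool_pos: [0.5857, -0.0609, 0.0537]
orientation: [0.173, -3.137, -0.0]
force: [-1.9, 6.5, 9.1]
opening: 0.0175
```

```bash
python3 go.py; python3 sub.py; python3 - <<'E'
from h import *
c=cam("scene"); cv2.imwrite("pics/fin.png",c["color"][:,:,::-1])
E
```

```text
t 36.45 pos [ 0.5857 -0.0609  0.0537] ty heading 1.6811 zax [-0.  0. -1.] F [-1.9  6.5  9.1] op 0.0175 q [-0.19  0.2   1.66  0.    1.29 -1.87]
scene lead [-303.8 -303.8 -303.9 -303.5 -304.2] pointer [-304.5 -304.2 -304.3 -304.3 -304.5] gap 0.46
top lead [-305.2 -303.9 -304.8 -305.2 -304. ] pointer [-304.3 -304.3 -304.3 -304.3 -304.4] gap -0.51
```

View pics/fin.png

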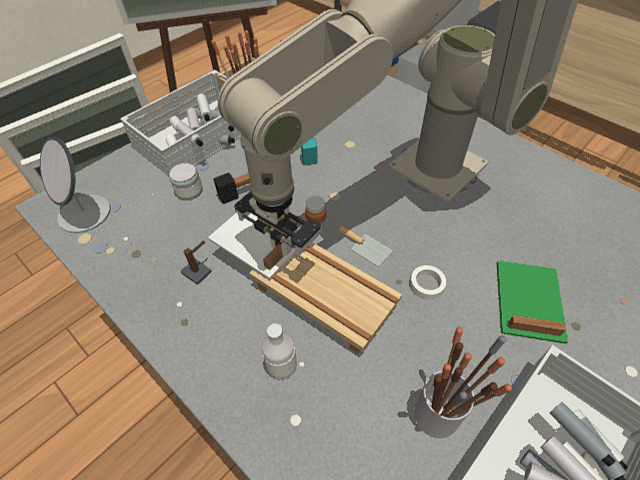

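The final picture shows the panel (245,240) held by its batten and level with the pointer tip (203,241). The mallet stands at (227,187), and the bystanders look undisturbed. The panel didn't sink under the extra push, so it is seated on the runners.

```bash
python3 -c "
from plant import ticket
print(ticket.close_job())"
```

```text
the job is handed in; nothing more can be done
None
```

I drove the stop pin flush with the black-headed mallet and put the mallet back where it stood, upright and released. I then slid the panel out along its runners to the pointer and handed the job in at about 37 s, still gripping its batten.

**Last checks:**
- **Leading edge:** the two cameras disagree slightly. The scene camera puts it 0.5 mm short of the pointer and the top camera 0.5 mm past it.
- **Panel:** it is square to the stand and seated on the runners: an extra push of about 4 N did not lower it. The tool axis is vertical and the grip holds at 17.5 mm. Levelness is inferred from these; I did not measure it directly.
- **Pin:** it looks like a flat disc in the deck. It bottomed at the predicted height, with the push rising to about 24 N.
- **Other things:** the bystanders look unmoved in the last picture.

**What failed or disagreed:**
- **Fingertip height:** the fingertips sit about 29 mm higher than the reported TCP. Because of that, my first two closes on the mallet handle missed above it. They touched nothing, and I corrected for the offset afterwards.
- **Stand position:** the cameras differed by up to about 6 mm on the stand's position, so I set the end position from measurements of the edge relative to the pointer.

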